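Latch the two-part sample cell shut

TASK

The two halves of the sample cell on the bench stand a few millimetres apart. Swing the wire loop of the draw latch over and hook its end bar behind the lip of the keeper on the sliding half, then press the lever back down over centre until it bears firmly on its rubber-tipped rest screw, so that the halves are drawn together and stay latched. It is a light latch: stop pressing as soon as a part comes up against its stop (never press on the cell harder than about 25 N), leave the other things on the bench where they are, and let go at the end.

Things in the scene. Friction and masses are not known exactly. Their poses are not given: they have to be found in the camera images.
- cell: Aluminium sample cell, bolted down. Origin on the bench under its middle; z up, +y along the latch, from the lever to the keeper. Foot plate 110 x 230 mm; fixed half: block 75 (x) x 96 (y) mm, centred at y = -52 mm, top 80 mm high. The sliding half, block 75 x 66 mm, same height, at +y, carries the keeper. The steel draw latch lies on top in the plane x = 0.
- lever_hinge (a point): Centre of the lever's hinge pin on the fixed half, at (0, -35, 100) mm in the cell's frame; the pin runs along the cell's x. Axes as the cell's.
- lever (a joint): Lever angle (rad): 0 flat towards the cell's -y, growing as it is raised, 1.57 upright, 1.95 open stop, leaning to the keeper. Starts at 0.75 to 1.1. Stiff hinge (0.18 N m): it stays where left and does not snap shut, also past dead centre (about 0.33). Closing it with the loop hooked takes up to 0.4 N m. Latched, it bears on the rest screw at 0 to 0.10.
- lever_end (a point): Point on the lever's mid-plane 64 mm from its hinge axis. The lever is a steel plate 18 mm wide and 5 mm thick, its mid-plane through the hinge axis, reaching 74 mm from it.
- rest_mid (a point): On the fixed half under the lever, 50 mm from the hinge: the middle height (99.5 mm above the bench) of the rubber tip, 12 mm across, of the rest screw that stops the closed lever. The screw itself is set anew each time, its top up to 2.5 mm above or below this point, and is not measured: the lever must be pressed down until it is felt to bear on it.
- loop (a joint): Loop angle relative to the lever (rad). The loop rises above the cell's +y direction by (loop minus lever), 0 = level towards the keeper. 3.0 is folded back along the lever (stop); it starts at 2.75 to 2.95. Slightly stiff hinge: it stays put while it rises steeper than about 50 deg, below that it falls by its own weight (35 g).
- loop_bar (a point): Centre of the loop's end bar (5 mm thick, along the cell's x). The loop is a U of 4 mm steel wire 30 mm wide, straddling the lever, 80 mm long from its pin on the lever to this bar. That pin lies 15.3 mm along the handle from the lever's hinge and 4.7 mm to the lever's under side. Folded back, the loop ends beyond the lever's end.
- loop_tab (a point): Centre of the loop's finger tab: a plate 16 mm wide, 18 mm long and 3 mm thick, going on beyond the end bar in the loop's plane; this point is 9 mm past the bar. Good for pushing the loop down.
- keeper (a point): Seat of the end bar's centre in the keeper's throat, 96.5 mm high, moving with the sliding half; axes as the cell's. Keeper: a steel hook 16 mm wide between the side wires. Its post, 11 mm thick, is on the -y side, 11 mm higher than this point, its lip overhanging 2 mm to +y; a flat throat floor 2.5 mm below this point runs 21 mm to +y. The bar goes over the post and down behind it.
- carriage (a joint): Position of the sliding half along the cell's y (m): 0.006 at the start, pushed out by springs (5 N, rising to 30 N), 0 to 0.0015 when latched. At the lever's starting angle the loop is too short and lands on top of the keeper's post; with the lever raised beyond about 1.6 rad its bar drops behind the lip. Lowering the lever then draws it in under the lip.
- blank: Bystander: stepped steel blank, 40 mm across, 18 mm high, beside the cell. Origin under its centre.
- lens_tube: Bystander: upright black tube, 34 mm across, 55 mm high, beside the cell. Origin under its centre.
- collar: Bystander: aluminium ring, 54 mm across, 14 mm high. Origin under its centre.
- driver: Bystander: screwdriver 170 mm long lying on the bench.
- magbase: Bystander: dark steel magnet block 60 x 50 x 55 mm with a post and clamp, 170 mm high. Origin under the block.
- part_tray: Bystander: grey plastic tray 100 x 140 x 28 mm. Origin under its centre.
- beaker: Bystander: glass beaker 60 mm across, 75 mm high. Origin under its centre.

How it is judged:
By the outcome, as a careful person would: the job done as asked, in the order asked, and still so for the second after the job is handed in, with the robot touching nothing.
It also fails if it takes over 72 s, if anything falls off the work surface, if the arm or the gripper's body presses on something with over 40 N, if the wrist force passes 120 N, or if a joint passes its speed limit or range.

ROBOT

A 6-joint arm with a two-finger parallel gripper is mounted at the origin on the work surface. World frame = base frame: x ahead of the robot, y to its left, z up, the work surface at z = 0. Lengths are in m, angles in rad, forces in N, time in s.
With the tool pointing down it reaches from about 0.35 to 0.775 m from the base axis. Payload 7.3 kg.
Tool frame: the origin (TCP) lies between the finger pads; the fingertips stand 19 mm ahead of it and the grasp point (between the pads) is the TCP; z points along the fingers, y is the direction in which the jaws open and shut (so a half turn about z gives the same grasp; the last joint's range is limited). The gripper opens to 92 mm and grips with 3 to 60 N. Pads are 19 mm wide; open, the fingers measure 130 mm over their backs; the gripper's body (75 mm by 190 mm) begins 47 mm behind the grasp point.
Start: joints at [-1.368, 0.342, 1.524, -0, 1.275, -0.146], TCP at [0.179, -0.493, 0.246] pointing down, gripper open.
Joint ranges: [-2.53, 2.53], [-0.77, 2.02], [0.04, 2.7], [-1, 4.14], [0.28, 2.66], [-3.11, 3.11]. Speed limits (rad/s): [2.57, 2.57, 3.14, 3.14, 3.14, 3.14].

INTERFACE

Orientations are given as a 3x3 rotation matrix whose columns are the frame's x, y, z axes.
In Python, from bench import bot gives the robot as it stands. The module is installed in compiled form; this text tells all that it offers.
- The arm moves only by the tool play_rows, never from a script. Its argument "moves" is a list of rows, each an object of numbers: "tx", "ty", "tz": the shift along the world's x, y, z in cm; "wx", "wy", "wz": the turn, a rotation vector about the world's x, y, z in rad; "hand": the closure, from 0 (fully open) to 1 (shut). A call has exactly 8 rows; each row is the pose to reach, as a shift and turn from the pose commanded when the call began; what a row does not reach only later rows make up. A row lasts 1/10 s, in which the tool goes at most 50 mm and 8.59 degrees, less where a joint would pass 70% of its speed; a pose out of reach is approached as far as the arm can. A call with a gripper value outside its range is refused whole. The fingers move at their own pace and stop on an object; the grip force is fixed at half the most. Time passes only in rows, so rows that repeat a pose let the fingers close, or fill a call up. It gives the time, the measured TCP pose, the force and the opening at its end, in the units of the state.
- bot.get_state(): the state, without advancing time (a new reading comes with each control period).
- bot.read_camera(name): name is "side" or "top"; returns (picture, depth): 420x560x3 uint8, red, green, blue; 420x560 float32, m along the optical axis (not along the pixel's ray), 0 where there is no reading.
- bot.camera_model(name): a dict with "fovy" (degrees; the focal length in pixels is half the picture's height over the tangent of half this angle, whatever the lens; pixels are square), "cx", "cy" (the principal point, pixels), "distortion" ([k1, k2, p1, p2, k3] as OpenCV has them; the pictures are not rectified), "view" (4x4, takes a point from world to camera coordinates). Camera axes: x right, y down, z forward; pixel columns grow to the right and rows downward; lengths in m; the calibration is good to about 2 mm. A picture is of the moment at which its call begins. camera_model takes no time and is no camera call.
- bot.sign_off(): hands the job in, once; it reports no verdict.
Trained networks look in the newest picture that a camera, given by its name, has taken for a name from the list of things; names that differ only in an ending like _2 or _b are one class to them, and where a whole thing is asked for, a point or a joint stands for the part that bears it (a point fixed in the world has none). Each returns a list of dicts, best first, with "conf" (0 to 1); they miss things now and then, are a little off and sometimes report something else, mostly with a low value. They report only what shows in the picture. A call takes as long as a camera call.
- bot.cut_out(thing, camera): "region" (420x560 bool, what is visible of it) and "bbox" ([left, top, width, height] in pixels, round what is visible of it).
The state is a dict: "time_s": time; "joint_positions": joint angles; "dq": joint speeds; "effort": joint torques, N m; "ee_pos": TCP position; "tcp_rot": TCP orientation; "ft_force": force on the tool from outside, world axes, zero at the start; "moment": the same for the moment, N m; "grip_width": finger opening in m.
Only numpy, scipy, OpenCV 4.12 (cv2) and the standard library are available. Lean on these libraries where they do the work, as an engineer would, in place of code of your own. Each camera call takes 0.05 s, during which the arm holds its last target.

## Working session

There is one attempt and no reset: what is moved stays moved. The work goes in short steps, Python scripts to look and compute and a tool call to move; the robot and the scene stay as the last step left them, time stands still between calls to the robot, and variables do not carry over. Pictures are saved under pics/ and viewed, and the job is handed in when it is done.

Besides the shell and the picture viewer there is one more tool, called after ">>>" as name(argument=value, ...), one argument or row to a line, values as JSON. play_rows: Moves the arm, as the interface text tells. Its arguments: {"type":"object","properties":{"moves":{"type":"array","items":{"type":"object","properties":{"tx":{"type":"number"},"ty":{"type":"number"},"tz":{"type":"number"},"wx":{"type":"number"},"wy":{"type":"number"},"wz":{"type":"number"},"hand":{"type":"number"}}}}},"required":["moves"]}

```bash
mkdir -p pics; cat > h.py <<'E'
import numpy as np,cv2
from bench import bot
def K(m,h=420):
    f=h/2/np.tan(np.radians(m['fovy'])/2); return np.array([[f,0,m['cx']],[0,f,m['cy']],[0,0,1.]])
def cam(n):
    m=bot.camera_model(n); return K(m),np.array(m['distortion'],float),np.array(m['view'])
def world(n,px,d):
    k,D,V=cam(n); px=np.asarray(px,float).reshape(-1,1,2)
    u=cv2.undistortPoints(px,k,D).reshape(-1,2); d=np.asarray(d).reshape(-1,1)
    P=np.hstack([u*d,d]); return (P-V[:3,3])@V[:3,:3]
def proj(n,X):
    k,D,V=cam(n); return cv2.projectPoints(np.asarray(X,float).reshape(-1,3),cv2.Rodrigues(V[:3,:3])[0],V[:3,3],k,D)[0].reshape(-1,2)
def cloud(n,dep,reg=None):
    ok=dep>0
    if reg is not None: ok&=reg
    v,u=np.nonzero(ok); return world(n,np.c_[u,v],dep[v,u]),np.c_[u,v]
E
python3 - <<'E'
from h import *
s=bot.get_state();print({k:np.round(v,3).tolist() for k,v in s.items()})
for n in('side','top'):
    p,d=bot.read_camera(n);cv2.imwrite(f'pics/{n}0.png',p[:,:,::-1]);np.savez(f'{n}0.npz',p=p,d=d)
    m=bot.camera_model(n);V=np.array(m['view']);print(n,m['fovy'],m['distortion'],(-V[:3,:3].T@V[:3,3]).round(3),V[2,:3].round(3))
    for t in('cell','lever','loop','keeper','loop_bar','loop_tab','lever_hinge','carriage'):
        r=bot.cut_out(t,n)
        for q in r[:2]: 
            P,_=cloud(n,d,q['region']);print(t,round(q['conf'],2),q['bbox'],q['region'].sum(),np.median(P,0).round(3) if len(P) else '')
        if r: np.save(f'{n}_{t}.npy',r[0]['region'])
E
```

```text
{'time_s': 0.0, 'joint_positions': [-1.368, 0.343, 1.525, 0.0, 1.275, -0.146], 'dq': [-0.0, 0.0, 0.001, 0.001, -0.0, 0.002], 'effort': [-0.001, -43.124, -24.422, 0.072, 0.056, -0.0], 'ee_pos': [0.179, -0.493, 0.245], 'tcp_rot': [[0.94, 0.342, -0.0], [0.342, -0.94, 0.002], [0.0, -0.002, -1.0]], 'ft_force': [1.428, 1.077, 0.931], 'moment': [-0.008, -0.021, 0.014], 'grip_width': 0.092}
side 55.42452287841681 [0.02321265 0.         0.         0.         0.        ] [0.426 0.831 0.712] [ 0.089 -0.807 -0.584]
cell 0.9 [252.1, 157.9, 58.2, 108.5] 3173 [0.516 0.044 0.06 ]
lever 0.84 [283.8, 160.1, 8.3, 41.5] 194 [ 0.518 -0.059  0.138]
lever 0.25 [248.8, 156.6, 61.6, 113.9] 3372 [0.517 0.042 0.059]
loop 0.41 [278.7, 157.6, 11.7, 14.7] 56 [ 0.518 -0.07   0.191]
keeper 0.66 [257.1, 211.5, 41.7, 41.0] 1243 [0.521 0.062 0.065]
keeper 0.5 [280.3, 158.4, 11.4, 33.6] 113 [ 0.518 -0.069  0.185]
loop_bar 0.64 [283.1, 159.3, 6.5, 11.6] 55 [ 0.518 -0.07   0.192]
loop_tab 0.61 [278.0, 159.6, 15.4, 37.2] 107 [ 0.518 -0.066  0.185]
lever_hinge 0.8 [251.1, 161.4, 59.9, 103.7] 3302 [0.516 0.043 0.061]
carria
[... 212 characters left out ...]
[ 0.367 -0.019  1.103] [ 0.148  0.013 -0.989]
cell 0.95 [236.3, 189.3, 86.2, 50.3] 3324 [ 0.511 -0.008  0.074]
lever 0.54 [289.4, 200.7, 21.2, 14.4] 188 [ 0.518 -0.057  0.137]
loop 0.56 [398.6, 146.4, 37.0, 34.8] 734 [ 0.648 -0.373  0.056]
loop 0.46 [298.5, 195.4, 12.5, 19.4] 93 [ 0.521 -0.067  0.188]
keeper 0.71 [240.2, 193.6, 83.7, 46.2] 3255 [ 0.511 -0.008  0.076]
keeper 0.62 [247.1, 192.4, 31.8, 40.2] 907 [0.52  0.038 0.08 ]
loop_tab 0.54 [297.1, 200.1, 14.5, 15.7] 94 [ 0.52  -0.069  0.188]
lever_hinge 0.94 [239.1, 188.2, 83.8, 53.6] 3312 [ 0.511 -0.008  0.075]
carriage 0.6 [245.7, 192.2, 33.9, 40.2] 929 [0.52 0.04 0.08]
carriage 0.42 [365.8, 251.7, 49.9, 38.2] 326 [ 0.336 -0.336  0.022]
```

```bash
python3 - <<'E'
import cv2
a=cv2.imread('pics/top0.png');b=cv2.imread('pics/side0.png')
cv2.imwrite('pics/topz.png',cv2.resize(a[150:290,200:400],None,fx=4,fy=4,interpolation=2))
cv2.imwrite('pics/sidez.png',cv2.resize(b[130:280,200:370],None,fx=4,fy=4,interpolation=2))
E
```

```text
(no output)
```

View pics/top0.png

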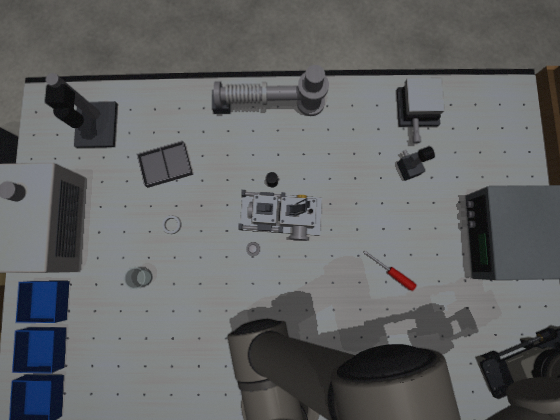

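View pics/side0.png

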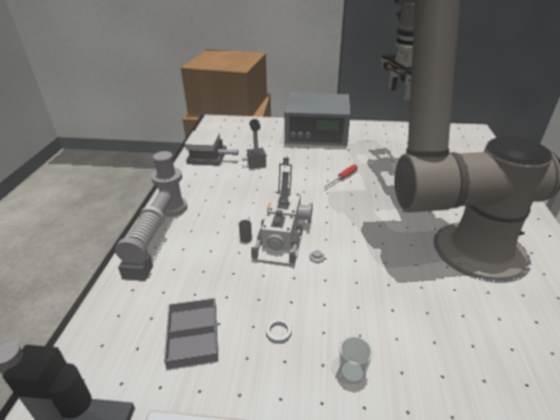

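```bash
echo
```

```text
(no output)
```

View pics/topz.png

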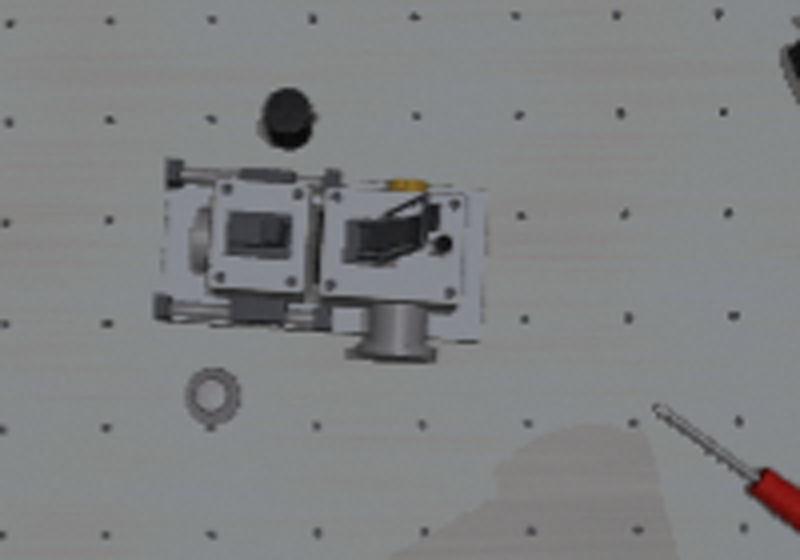

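View pics/sidez.png

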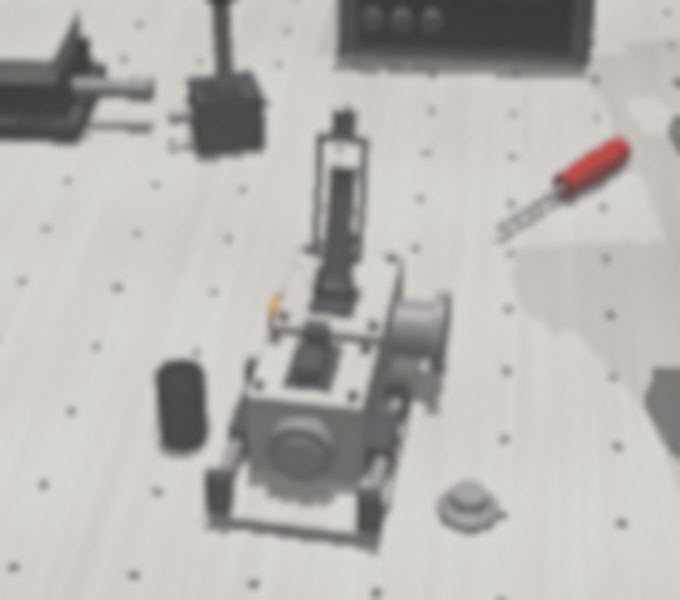

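The top view shows the cell at px (240–320, 190–240), with the keeper on the left (+y) and the lever and loop on the right. Next I'll fit its pose.

```bash
python3 - <<'E'
from h import *
for n in('top','side'):
    z=np.load(f'{n}0.npz');d=z['d']
    P,uv=cloud(n,d)
    s=(abs(P[:,0]-.515)<.12)&(abs(P[:,1])<.16)
    b=s&(P[:,2]<.012);print(n,'bench z',np.median(P[b,2]))
    s2=s&(abs(P[:,2]-.08)<.006)
    Q=P[s2];print(len(Q),np.median(Q[:,2]))
    im=np.zeros((420,560),np.uint8);im[uv[s2][:,1],uv[s2][:,0]]=255
    # metric grid fit by minAreaRect on the largest comp
    # robust: erode outliers with grid
    (c,wh,a)=cv2.minAreaRect(Q[:,:2].astype(np.float32));print(np.round(c,4),np.round(wh,4),a)
    for comp in (lambda y:True,):
        pass
    g=np.zeros((200,200),np.uint8)
    gi=((Q[:,:2]-[.415,-.1])/.001).astype(int);ok=((gi>=0)&(gi<200)).all(1);g[gi[ok,1],gi[ok,0]]=255
    cv2.imwrite(f'pics/g_{n}.png',cv2.resize(g,None,fx=3,fy=3,interpolation=0))
    # high points
    s3=s&(P[:,2]>.09);H=P[s3]
    for zz in np.arange(.09,.21,.01):
        q=H[abs(H[:,2]-zz)<.005]
        if len(q):print(round(zz,3),len(q),q.min(0).round(3),q.max(0).round(3),np.median(q,0).round(4))
E
```

```text
top bench z 0.0004894934458633182
1309 0.08055746674559629
[ 0.5042 -0.0134] [0.1705 0.1102] 85.27543640136719
0.09 38 [ 0.508 -0.032  0.09 ] [0.534 0.056 0.095] [0.5257 0.0424 0.093 ]
0.1 67 [ 0.507 -0.09   0.095] [0.533 0.055 0.105] [ 0.5219 -0.0291  0.101 ]
0.11 47 [ 0.503 -0.052  0.105] [0.532 0.034 0.115] [ 0.5205 -0.0369  0.1092]
0.12 22 [ 0.504 -0.05   0.116] [ 0.536 -0.039  0.125] [ 0.5204 -0.0446  0.1201]
0.13 22 [ 0.503 -0.055  0.125] [ 0.533 -0.047  0.134] [ 0.5182 -0.0495  0.1304]
0.14 22 [ 0.505 -0.059  0.136] [ 0.535 -0.052  0.145] [ 0.5198 -0.0555  0.1405]
0.15 23 [ 0.502 -0.064  0.145] [ 0.535 -0.054  0.155] [ 0.5157 -0.061   0.1518]
0.16 12 [ 0.502 -0.066  0.156] [ 0.534 -0.058  0.163] [ 0.5199 -0.0657  0.1601]
0.17 4 [ 0.502 -0.063  0.166] [ 0.534 -0.058  0.172] [ 0.5176 -0.0617  0.1701]
0.18 4 [ 0.501 -0.065  0.176] [ 0.532 -0.062  0.182] [ 0.5169 -0.0638  0.1793]
0.19 28 [ 0.502 -0.072  0.188] [ 0.534 -0.064  0.194] [ 0.5176 -0.0672  0.1908]
0.2 16 [ 0.509 -0.076  0.195] [ 0.524 -0.069  0.205] [ 0.5158 -0.0723  0.2006]
side bench z -0.0005963348965284187
901 0.079
[... 312 characters left out ...]
.054  0.115] [ 0.535 -0.04   0.124] [ 0.5188 -0.0465  0.1196]
0.13 39 [ 0.503 -0.058  0.125] [ 0.535 -0.047  0.135] [ 0.5187 -0.0513  0.1305]
0.14 36 [ 0.503 -0.062  0.136] [ 0.533 -0.051  0.145] [ 0.5169 -0.0578  0.1399]
0.15 40 [ 0.501 -0.07   0.146] [ 0.533 -0.05   0.155] [ 0.5172 -0.0618  0.1507]
0.16 38 [ 0.501 -0.073  0.156] [ 0.533 -0.058  0.165] [ 0.5177 -0.0653  0.1602]
0.17 17 [ 0.501 -0.068  0.165] [ 0.533 -0.058  0.175] [ 0.5045 -0.0626  0.17  ]
0.18 12 [ 0.502 -0.07   0.175] [ 0.534 -0.062  0.184] [ 0.5307 -0.0654  0.1807]
0.19 36 [ 0.502 -0.072  0.185] [ 0.534 -0.063  0.195] [ 0.5178 -0.0689  0.1891]
0.2 25 [ 0.51  -0.075  0.195] [ 0.524 -0.067  0.205] [ 0.5158 -0.073   0.1999]
```

```bash
python3 -c "
import cv2,numpy as np
cv2.imwrite('pics/gg.png',np.hstack([cv2.imread('pics/g_top.png'),cv2.imread('pics/g_side.png')])[:, ::1][:600,:1200]);a=cv2.imread('pics/gg.png');cv2.imwrite('pics/gg.png',cv2.resize(a,(800,400)))"
```

```text
(no output)
```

View pics/gg.png

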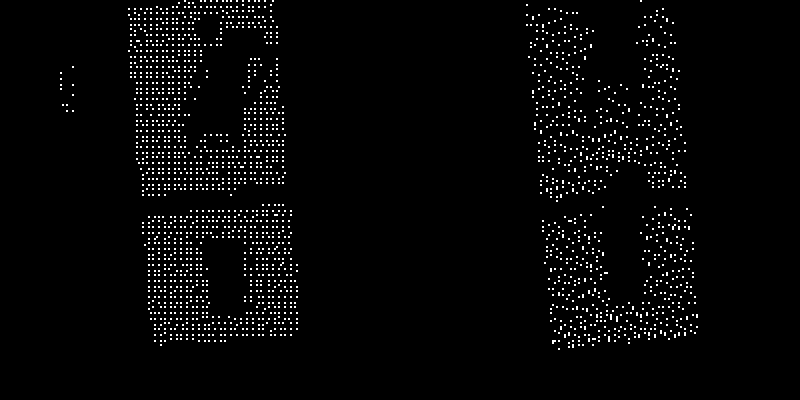

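```bash
cat > fit.py <<'E'
from h import *
from scipy.optimize import minimize
for n in('top','side'):
    d=np.load(f'{n}0.npz')['d'];P,uv=cloud(n,d)
    Q=P[(abs(P[:,0]-.52)<.05)&(abs(P[:,1]+.01)<.12)&(abs(P[:,2]-.08)<.004)][:,:2]
    for yaw in np.radians([-4.7]):
        best=None
        for yaw in np.radians(np.arange(-7,-2,.25)):
            c,s=np.cos(yaw),np.sin(yaw);L=Q@np.array([[c,-s],[s,c]])  # cell coords
            e=[]
            x=L[:,0];w=np.percentile(x,99)-np.percentile(x,1)
            hx,_=np.histogram(x,np.arange(x.min(),x.max(),.001)); 
            if best is None or w<best[0]: best=(w,yaw,L)
        w,yaw,L=best;print(n,'yaw',np.degrees(yaw),w)
        x=L[:,0];y=L[:,1]
        print('x',np.percentile(x,[.7,99.3]).round(4),x.mean().round(4))
        h,e=np.histogram(y,np.arange(y.min(),y.max()+.002,.002));print([(round(a,3),b) for a,b in zip(e,h)])
        H=P[(P[:,2]>.098)&(abs(P[:,0]-.52)<.03)&(abs(P[:,1])<.1)]
        c,s=np.cos(yaw),np.sin(yaw);l=H[:,:2]@np.array([[c,-s],[s,c]])
        k=l[:,1]>-.01;print('keeper top',l[k].min(0).round(4),l[k].max(0).round(4),H[k,2].max())
        r=H[:,2]>.12;print('lever/loop x',np.percentile(l[r,0],[1,50,99]).round(4))
        for zz in np.arange(.1,.21,.01):
            q=abs(H[:,2]-zz)<.005
            q&=~k
            if q.any():print(round(zz,2),l[q,1].min().round(4),np.median(l[q,1]).round(4),l[q,1].max().round(4))
E
python3 fit.py
```

```text
top yaw -4.0 0.07332150266664245
x [0.4845 0.5583] 0.5188
[(np.float64(-0.064), np.int64(19)), (np.float64(-0.062), np.int64(17)), (np.float64(-0.06), np.int64(20)), (np.float64(-0.058), np.int64(19)), (np.float64(-0.056), np.int64(10)), (np.float64(-0.054), np.int64(15)), (np.float64(-0.052), np.int64(19)), (np.float64(-0.05), np.int64(17)), (np.float64(-0.048), np.int64(8)), (np.float64(-0.046), np.int64(15)), (np.float64(-0.044), np.int64(16)), (np.float64(-0.042), np.int64(14)), (np.float64(-0.04), np.int64(10)), (np.float64(-0.038), np.int64(11)), (np.float64(-0.036), np.int64(13)), (np.float64(-0.034), np.int64(12)), (np.float64(-0.032), np.int64(9)), (np.float64(-0.03), np.int64(14)), (np.float64(-0.028), np.int64(15)), (np.float64(-0.026), np.int64(11)), (np.float64(-0.024), np.int64(7)), (np.float64(-0.022), np.int64(13)), (np.float64(-0.02), np.int64(15)), (np.float64(-0.018), np.int64(11)), (np.float64(-0.016), np.int64(8)), (np.float64(-0.014), np.int64(10)), (np.float64(-0.012), np.int64(11)), (np.float64(-0.01), np.int64(10)), (np.float64(-0.008), np.int64(8)), (np.floa
[... 5119 characters left out ...]
p.float64(0.099), np.int64(11)), (np.float64(0.101), np.int64(19)), (np.float64(0.103), np.int64(18)), (np.float64(0.105), np.int64(13)), (np.float64(0.107), np.int64(21)), (np.float64(0.109), np.int64(14)), (np.float64(0.111), np.int64(20)), (np.float64(0.113), np.int64(23)), (np.float64(0.115), np.int64(12)), (np.float64(0.117), np.int64(2))]
keeper top [ 0.5044 -0.0098] [0.5381 0.0798] 0.15097298753923136
lever/loop x [0.5044 0.521  0.5378]
0.1 -0.0419 -0.039 -0.036
0.13 -0.0126 -0.0104 -0.01
0.14 -0.0173 -0.0141 -0.0102
0.15 -0.024 -0.0165 -0.0112
0.16 -0.0273 -0.0199 -0.0137
0.17 -0.0231 -0.0171 -0.0136
0.18 -0.0236 -0.0195 -0.018
0.19 -0.0275 -0.0231 -0.0189
0.2 -0.0299 -0.0278 -0.0227
```

```bash
cat > g.py <<'E'
from h import *
from scipy.spatial.transform import Rotation as Ro
yaw=np.radians(-4.6);ORG=np.array([.5226,-.0005,0])
ax=np.array([np.cos(yaw),np.sin(yaw),0]);ay=np.array([-np.sin(yaw),np.cos(yaw),0]);az=np.array([0,0,1.])
def w(p,q,x=0): # rel hinge (mm) -> world
    return ORG+ax*x/1e3+ay*(p-35)/1e3+az*(100+q)/1e3
def rot(t): # tilt deg: finger leans tip toward +y
    t=np.radians(t);z=np.sin(t)*ay-np.cos(t)*az
    return np.c_[np.cross(ax,z),ax,z]
def rel(P): d=(np.asarray(P)-w(0,0));return (np.array([d@ax,d@ay,d@az])*1e3).round(1)
def lev(a,r,off): # off>0 upper side
    return np.array([-np.cos(a),np.sin(a)])*r+np.array([np.sin(a),np.cos(a)])*off
def tcpC(C,t,sgn): # C=(p,q) corner, sgn=+1 leading +y corner, -1 -y corner, 0 centre of tip
    t=np.radians(t);z=np.array([np.sin(t),-np.cos(t)]);pr=np.array([np.cos(t),np.sin(t)])
    T=np.asarray(C)-sgn*9.5*pr; return T-19*z
def go(p,q,t,x=0):
    s=bot.get_state();R=np.array(s['tcp_rot']);d=(w(p,q,x)-s['ee_pos'])*100
    print('t',s['time_s'],'F',np.round(s['ft_force'],1),'at',rel(s['ee_pos']),'move cm',d.round(2),'turn',Ro.from_matrix(rot(t)@R.T).as_rotvec().round(3))
E
python3 - <<'E'
from g import *
a=1.03;C=lev(a,55,-2.5);c=tcpC(C,30,1);print(C,c)
b=c-50*np.array([.866,.5]);print(b,w(*b),rot(30)); go(b[0],b[1]+20,30)
E
```

```text
[-30.45828395  45.86439729] [-48.18552528  57.56887996]
[-91.48552528  32.56887996] [ 0.512456   -0.1265781   0.13256888] [[ 0.06945431  0.99677888  0.04009946]
 [ 0.86323583 -0.08019892  0.49838944]
 [ 0.5         0.         -0.8660254 ]]
t 0.9 F [-0.3  0.   0.2] at [-302.5 -483.8  145.7] move cm [33.3  36.68 -9.32] turn [ 0.44  -0.335  1.114]
```

>>> play_rows(
  moves=[
    {"tx":4,"ty":2,"tz":0,"wx":0,"wy":0,"wz":0.14,"hand":1},
    {"tx":8,"ty":6,"tz":0,"wx":0,"wy":0,"wz":0.28,"hand":1},
    {"tx":12,"ty":10,"tz":0,"wx":0,"wy":0,"wz":0.42,"hand":1},
    {"tx":16,"ty":14,"tz":0,"wx":0,"wy":0,"wz":0.56,"hand":1},
    {"tx":20,"ty":18,"tz":0,"wx":0,"wy":0,"wz":0.7,"hand":1},
    {"tx":24,"ty":22,"tz":0,"wx":0,"wy":0,"wz":0.84,"hand":1},
    {"tx":28,"ty":26,"tz":0,"wx":0,"wy":0,"wz":0.98,"hand":1},
    {"tx":33,"ty":30,"tz":0,"wx":0,"wy":0,"wz":1.14,"hand":1},
  ],
)

```text
time_s: 1.7
ee_pos: [0.4704, -0.2266, 0.246]
tcp_rot: [[0.086, 0.996, 0.0], [0.996, -0.086, -0.0], [-0.0, 0.0, -1.0]]
ft_force: [0.0, -1.0, -0.3]
grip_width: 0.0323
```

```bash
python3 - <<'E'
from g import *
s=bot.get_state();print(np.round(s['joint_positions'],2),s['grip_width'])
go(-91,50,30)
E
```

```text
[-0.6   0.34  1.53 -0.    1.27 -0.51] 0.032347426461275336
t 1.7 F [ 0.  -1.  -0.3] at [ -33.9 -194.5  146. ] move cm [ 4.21 10.05 -9.6 ] turn [ 0.522 -0.043  0.006]
```

>>> play_rows(
  moves=[
    {"tx":0,"ty":0,"tz":0,"wx":0.13,"wy":-0.01,"wz":0,"hand":1},
    {"tx":0,"ty":0,"tz":0,"wx":0.26,"wy":-0.02,"wz":0,"hand":1},
    {"tx":0,"ty":0,"tz":0,"wx":0.39,"wy":-0.03,"wz":0,"hand":1},
    {"tx":0,"ty":0,"tz":0,"wx":0.52,"wy":-0.04,"wz":0,"hand":1},
    {"tx":0,"ty":0,"tz":0,"wx":0.52,"wy":-0.04,"wz":0,"hand":1},
    {"tx":0,"ty":0,"tz":0,"wx":0.52,"wy":-0.04,"wz":0,"hand":1},
    {"tx":0,"ty":0,"tz":0,"wx":0.52,"wy":-0.04,"wz":0,"hand":1},
    {"tx":0,"ty":0,"tz":0,"wx":0.52,"wy":-0.04,"wz":0,"hand":1},
  ],
)

```text
time_s: 2.5
ee_pos: [0.4695, -0.2276, 0.2465]
tcp_rot: [[0.08, 0.996, 0.038], [0.865, -0.089, 0.495], [0.496, -0.006, -0.868]]
ft_force: [0.6, -0.2, -0.1]
grip_width: 0.0001
```

```bash
python3 - <<'E'
from g import *
s=bot.get_state();print(np.round(s['joint_positions'],2),s['grip_width'],s['ee_pos'])
go(-91,33,30)
E
```

```text
[-0.82  0.5   1.39  0.38  1.62 -0.78] 7.833146136855296e-05 [ 0.46953517 -0.22758612  0.24654772]
t 2.5 F [ 0.6 -0.2 -0.1] at [ -34.7 -195.6  146.5] move cm [  4.3   10.15 -11.35] turn [ 0.004 -0.007  0.008]
```

>>> play_rows(
  moves=[
    {"tx":2,"ty":3,"tz":-2,"wz":0.01,"hand":1},
    {"tx":4,"ty":6,"tz":-4,"wz":0.01,"hand":1},
    {"tx":4.3,"ty":8,"tz":-7,"wz":0.01,"hand":1},
    {"tx":4.3,"ty":9,"tz":-9,"wz":0.01,"hand":1},
    {"tx":4.3,"ty":10,"tz":-11.3,"wz":0.01,"hand":1},
    {"tx":4.3,"ty":10,"tz":-11.3,"wz":0.01,"hand":1},
    {"tx":4.3,"ty":10,"tz":-11.3,"wz":0.01,"hand":1},
    {"tx":4.3,"ty":10,"tz":-11.3,"wz":0.01,"hand":1},
  ],
)

```text
invalid input
```

```bash
python3 - <<'E'
from g import *
p,d=bot.read_camera('side');cv2.imwrite('pics/s1.png',cv2.resize(p[100:250,200:400,::-1],None,fx=4,fy=4,interpolation=2))
c=tcpC(lev(1.03,55,-2.5),30,1);go(*c,30)
for a in np.arange(1.03,1.91,.12): c=tcpC(lev(a,55,-2.5),30,1);print(round(a,2),c.round(1),((w(*c)-bot.get_state()['ee_pos'])*100).round(1))
E
```

```text
t 2.55 F [-0.8  0.6  0.2] at [ -34.7 -195.6  146.5] move cm [ 4.64 14.42 -8.9 ] turn [ 0.004 -0.007  0.008]
1.03 [-48.2  57.6] [ 4.6 14.4 -8.9]
1.15 [-42.5  60.9] [ 4.7 15.  -8.6]
1.27 [-36.4  63.5] [ 4.7 15.6 -8.3]
1.39 [-30.1  65.4] [ 4.8 16.2 -8.1]
1.51 [-23.6  66.5] [ 4.8 16.9 -8. ]
1.63 [-17.   66.8] [ 4.9 17.5 -8. ]
1.75 [-10.4  66.3] [ 4.9 18.2 -8. ]
1.87 [-3.9 65. ] [ 5.  18.8 -8.2]
```

View pics/s1.png

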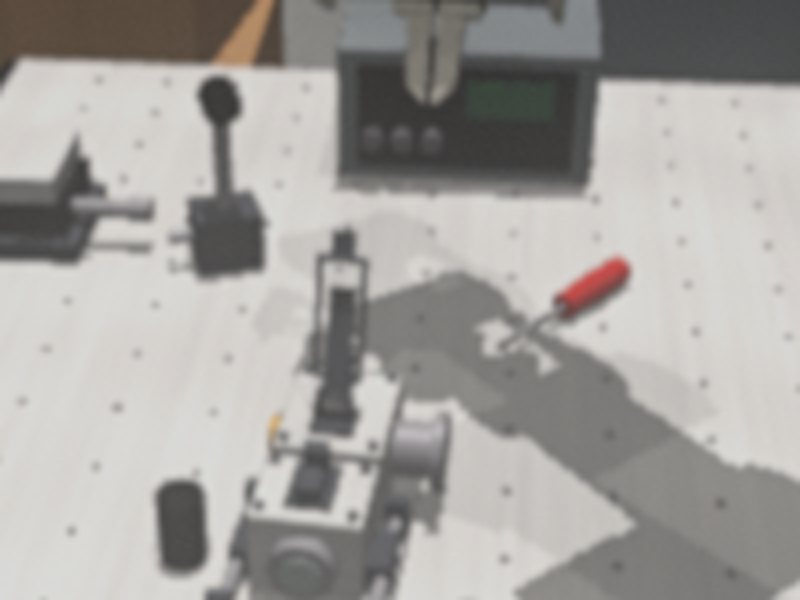

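The closed fingers hang at crop px (430, 100), and the lever and loop at (340, 240–420) are untouched. The last call was refused because some keys were missing, so I'll resend it in full.

>>> play_rows(
  moves=[
    {"tx":2,"ty":3,"tz":-2,"wx":0,"wy":0,"wz":0.01,"hand":1},
    {"tx":4,"ty":6,"tz":-4,"wx":0,"wy":0,"wz":0.01,"hand":1},
    {"tx":4.3,"ty":8,"tz":-7,"wx":0,"wy":0,"wz":0.01,"hand":1},
    {"tx":4.3,"ty":9,"tz":-9,"wx":0,"wy":0,"wz":0.01,"hand":1},
    {"tx":4.3,"ty":10,"tz":-11.3,"wx":0,"wy":0,"wz":0.01,"hand":1},
    {"tx":4.3,"ty":10,"tz":-11.3,"wx":0,"wy":0,"wz":0.01,"hand":1},
    {"tx":4.3,"ty":10,"tz":-11.3,"wx":0,"wy":0,"wz":0.01,"hand":1},
    {"tx":4.3,"ty":10,"tz":-11.3,"wx":0,"wy":0,"wz":0.01,"hand":1},
  ],
)

```text
time_s: 3.35
ee_pos: [0.513, -0.1292, 0.1342]
tcp_rot: [[0.072, 0.997, 0.035], [0.865, -0.08, 0.495], [0.497, -0.005, -0.868]]
ft_force: [0.1, -0.3, 0.6]
grip_width: 0.0004
```

```bash
python3 - <<'E'
from g import *
p,d=bot.read_camera('side');cv2.imwrite('pics/s2.png',cv2.resize(p[100:250,200:400,::-1],None,fx=4,fy=4,interpolation=2))
c=tcpC(lev(1.03,55,-2.5),30,1);go(*c,30)
for a in np.arange(1.03,1.91,.12): c=tcpC(lev(a,55,-2.5),30,1);print(round(a,2),c.round(1),((w(*c)-bot.get_state()['ee_pos'])*100).round(1))
E
```

```text
t 3.4 F [-0.9  0.1  0.2] at [  0.7 -94.2  34.1] move cm [0.29 4.59 2.34] turn [ 0.003 -0.005  0.   ]
1.03 [-48.2  57.6] [0.3 4.6 2.3]
1.15 [-42.5  60.9] [0.3 5.2 2.7]
1.27 [-36.4  63.5] [0.4 5.8 2.9]
1.39 [-30.1  65.4] [0.4 6.4 3.1]
1.51 [-23.6  66.5] [0.5 7.  3.2]
1.63 [-17.   66.8] [0.5 7.7 3.3]
1.75 [-10.4  66.3] [0.6 8.4 3.2]
1.87 [-3.9 65. ] [0.6 9.  3.1]
```

View pics/s2.png

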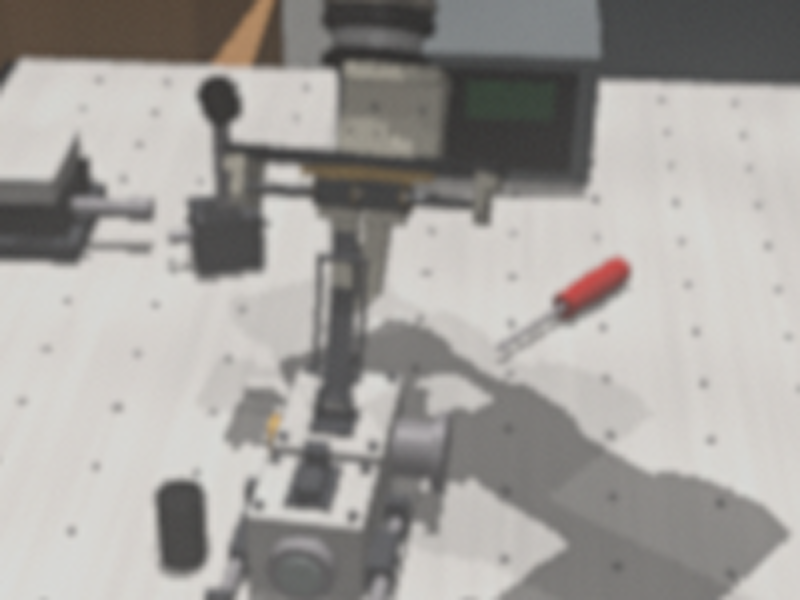

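The fingers are behind the lever and loop, at crop px (360, 250), with nothing in contact. Raising the lever now.

>>> play_rows(
  moves=[
    {"tx":0.1,"ty":1.5,"tz":0.8,"wx":0,"wy":0,"wz":0,"hand":1},
    {"tx":0.2,"ty":3,"tz":1.6,"wx":0,"wy":0,"wz":0,"hand":1},
    {"tx":0.3,"ty":4,"tz":2.1,"wx":0,"wy":0,"wz":0,"hand":1},
    {"tx":0.3,"ty":4.6,"tz":2.4,"wx":0,"wy":0,"wz":0,"hand":1},
    {"tx":0.3,"ty":5.2,"tz":2.7,"wx":0,"wy":0,"wz":0,"hand":1},
    {"tx":0.4,"ty":5.8,"tz":2.9,"wx":0,"wy":0,"wz":0,"hand":1},
    {"tx":0.4,"ty":6.4,"tz":3.1,"wx":0,"wy":0,"wz":0,"hand":1},
    {"tx":0.4,"ty":6.4,"tz":3.1,"wx":0,"wy":0,"wz":0,"hand":1},
  ],
)

```text
time_s: 4.2
ee_pos: [0.5163, -0.0637, 0.1639]
tcp_rot: [[0.073, 0.997, 0.033], [0.864, -0.08, 0.497], [0.499, -0.007, -0.867]]
ft_force: [0.9, -2.0, -0.9]
grip_width: 0.0003
```

```bash
python3 - <<'E'
from g import *
p,d=bot.read_camera('side');cv2.imwrite('pics/s3.png',cv2.resize(p[100:250,200:400,::-1],None,fx=4,fy=4,interpolation=2))
c=tcpC(lev(1.75,55,-2.5),30,1);go(*c,30)
for a in np.arange(1.39,1.91,.06): c=tcpC(lev(a,55,-2.5),30,1);print(round(a,2),c.round(1),((w(*c)-bot.get_state()['ee_pos'])*100).round(2))
E
```

```text
t 4.25 F [ 0.1 -1.5 -0.1] at [ -1.4 -28.6  63.7] move cm [0.29 1.81 0.25] turn [ 0.001 -0.008 -0.001]
1.39 [-30.1  65.4] [ 0.13 -0.16  0.16]
1.45 [-26.8  66. ] [0.16 0.17 0.23]
1.51 [-23.6  66.5] [0.18 0.49 0.27]
1.57 [-20.3  66.7] [0.21 0.82 0.3 ]
1.63 [-17.   66.8] [0.24 1.15 0.3 ]
1.69 [-13.7  66.6] [0.26 1.48 0.29]
1.75 [-10.4  66.3] [0.29 1.81 0.25]
1.81 [-7.1 65.7] [0.32 2.13 0.2 ]
1.87 [-3.9 65. ] [0.34 2.45 0.13]
```

View pics/s3.png

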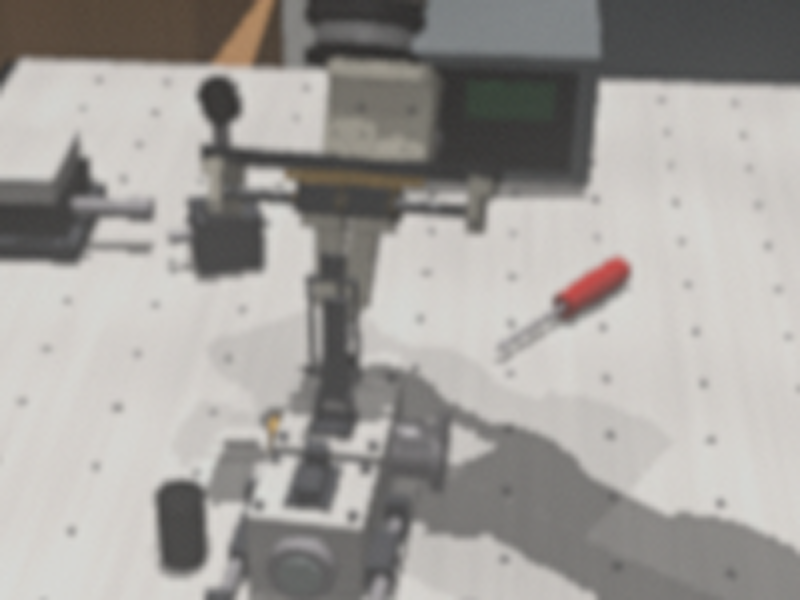

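The lever is rising: the loop tab is now at crop px (330, 265), with about 2 N on the tool. I'll keep going.

>>> play_rows(
  moves=[
    {"tx":0.1,"ty":0.3,"tz":0.2,"wx":0,"wy":0,"wz":0,"hand":1},
    {"tx":0.2,"ty":0.6,"tz":0.3,"wx":0,"wy":0,"wz":0,"hand":1},
    {"tx":0.2,"ty":0.9,"tz":0.3,"wx":0,"wy":0,"wz":0,"hand":1},
    {"tx":0.2,"ty":1.2,"tz":0.3,"wx":0,"wy":0,"wz":0,"hand":1},
    {"tx":0.3,"ty":1.5,"tz":0.3,"wx":0,"wy":0,"wz":0,"hand":1},
    {"tx":0.3,"ty":1.8,"tz":0.3,"wx":0,"wy":0,"wz":0,"hand":1},
    {"tx":0.3,"ty":2,"tz":0.2,"wx":0,"wy":0,"wz":0,"hand":1},
    {"tx":0.3,"ty":2,"tz":0.2,"wx":0,"wy":0,"wz":0,"hand":1},
  ],
)

```text
time_s: 5.05
ee_pos: [0.5194, -0.0439, 0.166]
tcp_rot: [[0.073, 0.997, 0.034], [0.864, -0.08, 0.498], [0.499, -0.007, -0.867]]
ft_force: [0.2, -1.8, 0.4]
grip_width: 0.0003
```

```bash
python3 - <<'E'
from g import *
p,d=bot.read_camera('side');cv2.imwrite('pics/s4.png',cv2.resize(p[100:250,200:400,::-1],None,fx=4,fy=4,interpolation=2))
P,uv=cloud('side',d);H=np.array([rel(x) for x in P[(P[:,2]>.1)&(P[:,2]<.22)&(abs(P[:,0]-.52)<.025)&(P[:,1]>-.05)&(P[:,1]<.09)]])
for z in range(5,110,8):
    q=H[abs(H[:,2]-z)<4]
    if len(q):print(z,len(q),q[:,0].min(),q[:,0].max(),np.sort(q[:,1])[[0,len(q)//2,-1]])
go(-4,65,30)
E
```

```text
5 49 -12.9 11.7 [-5.8 57.6 68.2]
13 24 -15.9 16.4 [-3.8  4.3  6.8]
21 17 -16.5 16.1 [-1.3  5.   8.9]
29 19 -16.6 15.1 [ 3.2  8.5 11.2]
37 17 -16.1 16.1 [ 9.1 11.7 17.4]
45 22 -16.7 15.2 [10.7 13.6 21.8]
53 23 -17.4 17.2 [-3.4 16.  25.5]
61 26 -16.7 14.6 [-11.9  16.8  31.5]
69 41 -17.2 16.4 [-5.9  1.6 36.4]
77 56 -18.2 16.3 [-15.1  -2.8  41.2]
85 75 -18.1 16.8 [-15.8  -6.1  45. ]
93 56 -18.5 17.8 [-15.2 -11.2  48. ]
101 18 -18.4 12.6 [-15.3 -13.   51.1]
109 1 -17.9 -17.9 [-16. -16. -16.]
t 5.1 F [-0.2 -1.7  0.4] at [ 0.4 -8.6 66. ] move cm [ 0.    0.47 -0.1 ] turn [ 0.001 -0.007 -0.   ]
```

View pics/s4.png

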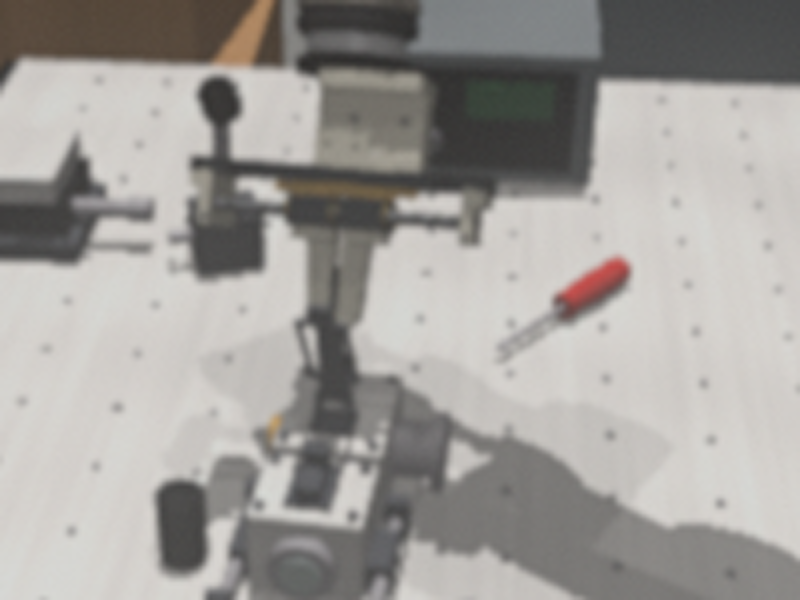

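The lever is near 1.8 rad and the loop stands at about 59°, with its tab at crop px (320, 315). A little further.

>>> play_rows(
  moves=[
    {"tx":0,"ty":0.1,"tz":0,"wx":0,"wy":0,"wz":0,"hand":1},
    {"tx":0,"ty":0.2,"tz":0,"wx":0,"wy":0,"wz":0,"hand":1},
    {"tx":0,"ty":0.3,"tz":0,"wx":0,"wy":0,"wz":0,"hand":1},
    {"tx":0,"ty":0.35,"tz":-0.1,"wx":0,"wy":0,"wz":0,"hand":1},
    {"tx":0,"ty":0.35,"tz":-0.1,"wx":0,"wy":0,"wz":0,"hand":1},
    {"tx":0,"ty":0.35,"tz":-0.1,"wx":0,"wy":0,"wz":0,"hand":1},
    {"tx":0,"ty":-0.5,"tz":0,"wx":0,"wy":0,"wz":0,"hand":1},
    {"tx":0,"ty":-2,"tz":1,"wx":0,"wy":0,"wz":0,"hand":1},
  ],
)

```text
time_s: 5.9
ee_pos: [0.5183, -0.0637, 0.1749]
tcp_rot: [[0.073, 0.997, 0.03], [0.863, -0.078, 0.499], [0.5, -0.011, -0.866]]
ft_force: [0.0, 0.0, 0.3]
grip_width: 0.0002
```

```bash
python3 - <<'E'
from g import *
go(-20,150,0)
E
```

```text
t 5.9 F [0.  0.  0.3] at [  0.8 -28.3  74.9] move cm [-0.01  0.83  7.51] turn [-0.523  0.031  0.001]
```

>>> play_rows(
  moves=[
    {"tx":0,"ty":-1.5,"tz":2,"wx":0,"wy":0,"wz":0,"hand":1},
    {"tx":0,"ty":-2,"tz":4.5,"wx":-0.1,"wy":0.01,"wz":0,"hand":1},
    {"tx":0,"ty":-2,"tz":7,"wx":-0.24,"wy":0.01,"wz":0,"hand":1},
    {"tx":0,"ty":-1,"tz":8.5,"wx":-0.38,"wy":0.02,"wz":0,"hand":1},
    {"tx":0,"ty":0,"tz":8.5,"wx":-0.523,"wy":0.03,"wz":0,"hand":1},
    {"tx":0,"ty":0.5,"tz":8.5,"wx":-0.523,"wy":0.03,"wz":0,"hand":1},
    {"tx":0,"ty":0.5,"tz":8.5,"wx":-0.523,"wy":0.03,"wz":0,"hand":1},
    {"tx":0,"ty":0.5,"tz":8.5,"wx":-0.523,"wy":0.03,"wz":0,"hand":1},
  ],
)

```text
time_s: 6.7
ee_pos: [0.5189, -0.0602, 0.2599]
tcp_rot: [[0.081, 0.997, 0.003], [0.997, -0.081, -0.0], [-0.0, 0.003, -1.0]]
ft_force: [0.1, -0.1, 0.1]
grip_width: 0.0004
```

```bash
cat > lk.py <<'E'
from g import *
import sys
n=sys.argv[1]
for c in ('side','top'):
    p,d=bot.read_camera(c)
    im=p[140:260,220:360,::-1] if c=='side' else p[160:265,210:350,::-1]
    im=cv2.resize(im,None,fx=4,fy=4,interpolation=2);cv2.imwrite(f'pics/{n}{c}.png',im)
    P,uv=cloud(c,d);H=np.array([rel(x) for x in P[(P[:,2]>.095)&(P[:,2]<.215)&(abs(P[:,0]-.52)<.03)&(P[:,1]>-.12)&(P[:,1]<.09)]])
    H=H[abs(H[:,0])<20]
    print(c)
    for z in range(-2,110,8):
        q=H[abs(H[:,2]-z)<4]
        if len(q):print(z,len(q),'x',q[:,0].min(),q[:,0].max(),'y',np.percentile(q[:,1],[0,25,50,75,100]).round(0))
a=cv2.imread(f'pics/{n}side.png');b=cv2.imread(f'pics/{n}top.png')
h=480;o=np.zeros((h,1120,3),np.uint8);o[:480,:560]=a;o[:420,560:]=b;cv2.imwrite(f'pics/{n}.png',cv2.resize(o,(800,343)))
E
python3 lk.py a; python3 -c "
from g import *
go(58,130,0)"
```

```text
side
-2 97 x -16.6 17.2 y [-59.  47.  70.  80.  97.]
6 74 x -16.7 17.0 y [-3. 25. 45. 60. 69.]
14 43 x -17.2 16.6 y [-4.  4.  7. 13. 35.]
22 19 x -10.4 16.5 y [-2.  5.  7.  9. 11.]
30 18 x -9.2 9.4 y [ 8. 10. 10. 11. 13.]
38 12 x -7.8 7.9 y [11. 13. 14. 14. 15.]
46 16 x -7.9 7.7 y [13. 15. 16. 16. 18.]
54 13 x -8.4 7.4 y [16. 17. 18. 19. 22.]
62 14 x -8.7 9.0 y [18. 19. 21. 23. 25.]
70 13 x -7.5 8.1 y [20. 22. 24. 25. 28.]
top
-2 3 x -7.8 7.9 y [56. 56. 56. 75. 94.]
6 24 x -17.0 15.6 y [16. 36. 42. 47. 52.]
14 19 x -15.5 16.0 y [ 8. 17. 23. 30. 41.]
22 1 x -8.7 -8.7 y [8. 8. 8. 8. 8.]
54 1 x -8.6 -8.6 y [16. 16. 16. 16. 16.]
62 12 x -7.8 7.7 y [16. 17. 17. 19. 20.]
70 17 x -8.7 8.4 y [19. 21. 22. 24. 25.]
78 1 x -4.7 -4.7 y [21. 21. 21. 21. 21.]
t 6.8 F [ 0.3 -0.5  0.2] at [  1.3 -25.4 159.9] move cm [ 0.54  8.33 -2.99] turn [0.001 0.003 0.003]
```

View pics/a.png

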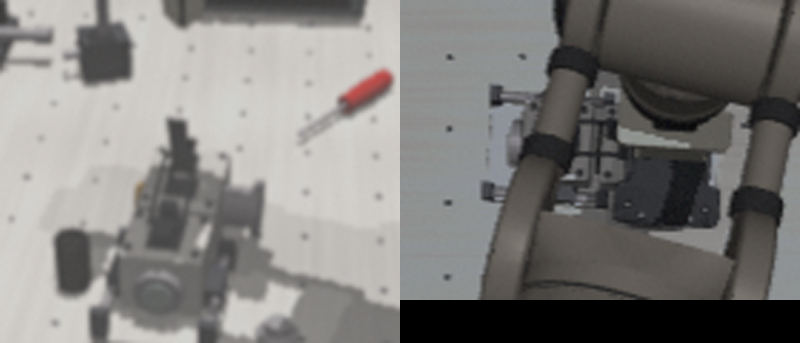

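```bash
python3 - <<'E'
from g import *
p,d=bot.read_camera('side')
cv2.imwrite('pics/b.png',cv2.resize(p[175:255,245:325,::-1],None,fx=7,fy=7,interpolation=2))
P,uv=cloud('side',d)
R=(P-w(0,0))@np.c_[ax,ay,az]*1e3
q=(abs(R[:,0])<20)&(R[:,1]>25)&(R[:,1]<110)&(R[:,2]>-25)
for y in range(26,100,3):
    s=q&(abs(R[:,1]-y)<1.5); 
    if s.any(): print(y,sorted([(int(a),int(b)) for a,b in R[s][:,[0,2]]]))
for n,c in(('bar floor',(77,-3.5)),('bar top post',(73,10))): print(n,proj('side',[w(*c,-13),w(*c,13)]).round(1))
E
```

```text
26 [(-17, -23), (-17, -21), (-15, -20), (-14, 8), (-12, -20), (-7, -21), (-4, -22), (-4, -18), (13, 11), (16, 7), (16, 9), (17, -22), (19, -24)]
29 [(-18, -24), (-15, -23), (-12, -21), (-4, -23), (8, 412), (12, 418), (13, 6), (13, 9), (14, 414), (18, 414), (18, 416)]
32 [(-16, 9), (-16, 421), (-8, 419), (-4, 415), (-4, 419), (-2, 415), (0, 415), (1, 415), (3, 415), (5, 413), (5, 415), (5, 418), (7, 415), (9, 415), (9, 420), (9, 422), (13, 418), (13, 424), (14, 416), (15, 7), (15, 414), (15, 416), (15, 424), (17, 418), (17, 420), (19, 422), (19, 423)]
35 [(-18, 424), (-18, 481), (-16, 4), (-16, 7), (-14, 421), (-13, 6), (-13, 10), (-13, 422), (-13, 435), (-11, 424), (-9, 418), (-9, 422), (-7, 420), (-7, 422), (-7, 427), (-6, 417), (-6, 423), (-4, 421), (-4, 423), (-3, 418), (-3, 421), (-3, 423), (-1, 419), (-1, 421), (-1, 423), (0, 417), (0, 418), (0, 427), (1, 419), (1, 425), (2, 417), (2, 419), (2, 423), (2, 427), (4, 421), (4, 423), (5, 417), (5, 424), (6, 417), (6, 421), (6, 423), (6, 425), (7, 419), (9, 417), (9, 419), (9, 424), (10, 424), (10, 427), (10, 428), (11, 415), (11, 41
[... 9923 characters left out ...]
 -21), (-1, -17), (-1, -14), (-1, -12), (1, -21), (1, -16), (1, -12), (3, -21), (3, -18), (4, -16), (6, -22), (6, -19), (6, -15), (6, -12), (8, -18), (9, -22), (9, -17), (11, -22), (11, -19), (11, -16), (13, -16), (14, -22), (16, -20), (19, -21)]
95 [(-19, -19), (-14, -22), (-14, -20), (-11, -21), (-9, -22), (-9, -19), (-6, -21), (-6, -12), (-4, -16), (-4, -6), (-1, -21), (-1, -6), (-1, -3), (0, -15), (0, -7), (0, -2), (3, -7), (3, -3), (5, -4), (8, -4), (13, -17), (16, -22), (18, -20)]
98 [(-19, -20), (-12, -21), (-7, -20), (-5, -21), (-4, -18), (0, -20), (2, -19), (5, -21), (10, -20), (13, -21), (18, -22)]
bar floor [[282.7 218.3]
 [272.5 217.2]]
bar top post [[282.9 213.1]
 [272.7 212. ]]
```

View pics/b.png

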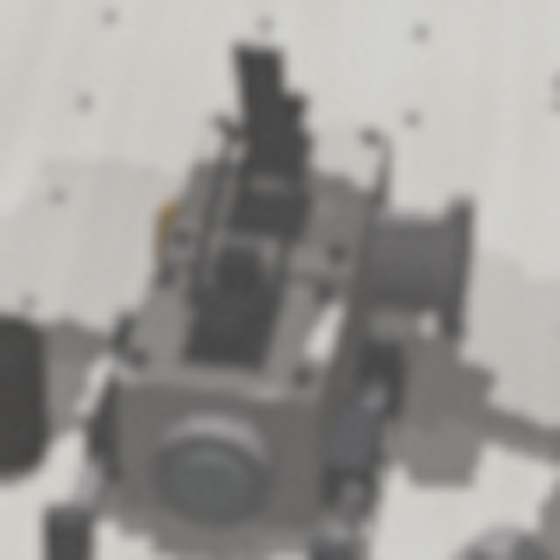

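The side view shows the loop has dropped by itself. Its wires run down past the post (top at z≈+6 mm, y≈55–71 mm) and the bar lies at y≈77, z≈−2, which is behind the lip in the throat. Next the finger goes over to the keeper side of the lever.

```bash
python3 - <<'E'
from g import *
go(52,160,0); go(52,74,0)
E
```

```text
t 6.85 F [-0.2  0.  -1. ] at [  1.3 -25.5 160. ] move cm [ 0.49  7.73 -0.  ] turn [0.001 0.003 0.003]
t 6.85 F [-0.2  0.  -1. ] at [  1.3 -25.5 160. ] move cm [ 0.49  7.73 -8.6 ] turn [0.001 0.003 0.003]
```

>>> play_rows(
  moves=[
    {"tx":0.2,"ty":2.5,"tz":0,"wx":0,"wy":0,"wz":0,"hand":1},
    {"tx":0.4,"ty":5,"tz":0,"wx":0,"wy":0,"wz":0,"hand":1},
    {"tx":0.5,"ty":7.7,"tz":0,"wx":0,"wy":0,"wz":0,"hand":1},
    {"tx":0.5,"ty":7.7,"tz":-2,"wx":0,"wy":0,"wz":0,"hand":1},
    {"tx":0.5,"ty":7.7,"tz":-4,"wx":0,"wy":0,"wz":0,"hand":1},
    {"tx":0.5,"ty":7.7,"tz":-6.5,"wx":0,"wy":0,"wz":0,"hand":1},
    {"tx":0.5,"ty":7.7,"tz":-8.6,"wx":0,"wy":0,"wz":0,"hand":1},
    {"tx":0.5,"ty":7.7,"tz":-8.6,"wx":0,"wy":0,"wz":0,"hand":1},
  ],
)

```text
time_s: 7.65
ee_pos: [0.5226, 0.0167, 0.1718]
tcp_rot: [[0.083, 0.997, -0.002], [0.997, -0.083, -0.001], [-0.002, -0.002, -1.0]]
ft_force: [-0.1, 0.7, -0.3]
grip_width: 0.0003
```

```bash
cat > down.py <<'E'
from g import *
import sys
go(0,0,0)
e=bot.get_state()['ee_pos']
for a in [float(v) for v in sys.argv[1:]]:
    c=tcpC(lev(a,60,2.5),0,-1);print(a,c.round(1),((w(*c)-e)*100).round(2))
E
python3 down.py 1.85 1.7 1.57 1.4 1.25 1.1 1 .9 .8
```

```text
t 7.65 F [-0.1  0.7 -0.3] at [-1.4 52.2 71.8] move cm [-0.28 -5.21 -7.18] turn [ 0.001 -0.002  0.002]
1.85 [28.4 76. ] [-0.05 -2.38  0.42]
1.7 [19.7 78.2] [-0.12 -3.25  0.64]
1.57 [12. 79.] [-0.18 -4.02  0.72]
1.4 [ 1.8 78.6] [-0.27 -5.03  0.68]
1.25 [-7.  76.7] [-0.34 -5.91  0.49]
1.1 [-15.5  73.6] [-0.4  -6.75  0.18]
1.0 [-20.8  70.8] [-0.45 -7.29 -0.09]
0.9 [-25.8  67.6] [-0.49 -7.79 -0.42]
0.8 [-30.5  63.8] [-0.52 -8.25 -0.8 ]
```

>>> play_rows(
  moves=[
    {"tx":0.1,"ty":-1,"tz":0.2,"wx":0,"wy":0,"wz":0,"hand":1},
    {"tx":0.1,"ty":-1.8,"tz":0.4,"wx":0,"wy":0,"wz":0,"hand":1},
    {"tx":0,"ty":-2.2,"tz":0.4,"wx":0,"wy":0,"wz":0,"hand":1},
    {"tx":0,"ty":-2.6,"tz":0.5,"wx":0,"wy":0,"wz":0,"hand":1},
    {"tx":0,"ty":-3,"tz":0.6,"wx":0,"wy":0,"wz":0,"hand":1},
    {"tx":0,"ty":-3.4,"tz":0.6,"wx":0,"wy":0,"wz":0,"hand":1},
    {"tx":0,"ty":-3.7,"tz":0.7,"wx":0,"wy":0,"wz":0,"hand":1},
    {"tx":0,"ty":-4,"tz":0.7,"wx":0,"wy":0,"wz":0,"hand":1},
  ],
)

```text
time_s: 8.45
ee_pos: [0.524, -0.0225, 0.1816]
tcp_rot: [[0.08, 0.997, 0.004], [0.997, -0.08, -0.003], [-0.002, 0.004, -1.0]]
ft_force: [-0.7, 2.6, 1.3]
grip_width: 0.0003
```

```bash
python3 down.py 1.57 1.4 1.25 1.1 1 .9 .8 .7; python3 - <<'E'
from g import *
p,d=bot.read_camera('side')
cv2.imwrite('pics/c.png',cv2.resize(p[155:255,235:335,::-1],None,fx=6,fy=6,interpolation=2))
E
```

```text
t 8.45 F [-0.7  2.6  1.3] at [ 3.2 13.1 81.6] move cm [-0.43 -1.28 -8.16] turn [0.003 0.004 0.   ]
1.57 [12. 79.] [-0.33 -0.09 -0.26]
1.4 [ 1.8 78.6] [-0.41 -1.11 -0.31]
1.25 [-7.  76.7] [-0.48 -1.99 -0.49]
1.1 [-15.5  73.6] [-0.55 -2.83 -0.8 ]
1.0 [-20.8  70.8] [-0.59 -3.36 -1.08]
0.9 [-25.8  67.6] [-0.63 -3.86 -1.41]
0.8 [-30.5  63.8] [-0.67 -4.33 -1.79]
0.7 [-34.8  59.6] [-0.7  -4.75 -2.21]
```

View pics/c.png

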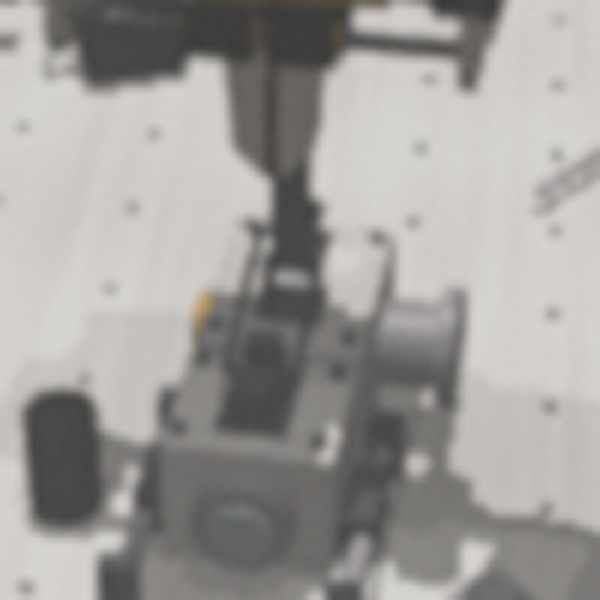

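The finger pushes the lever at crop px (290, 180), and the loop is still lying over the keeper at (250, 330). Continuing.

>>> play_rows(
  moves=[
    {"tx":-0.2,"ty":-0.4,"tz":-0.2,"wx":0,"wy":0,"wz":0,"hand":1},
    {"tx":-0.3,"ty":-0.8,"tz":-0.3,"wx":0,"wy":0,"wz":0,"hand":1},
    {"tx":-0.4,"ty":-1.2,"tz":-0.3,"wx":0,"wy":0,"wz":0,"hand":1},
    {"tx":-0.4,"ty":-1.6,"tz":-0.4,"wx":0,"wy":0,"wz":0,"hand":1},
    {"tx":-0.5,"ty":-2,"tz":-0.5,"wx":0,"wy":0,"wz":0,"hand":1},
    {"tx":-0.5,"ty":-2.4,"tz":-0.6,"wx":0,"wy":0,"wz":0,"hand":1},
    {"tx":-0.5,"ty":-2.8,"tz":-0.8,"wx":0,"wy":0,"wz":0,"hand":1},
    {"tx":-0.5,"ty":-2.8,"tz":-0.8,"wx":0,"wy":0,"wz":0,"hand":1},
  ],
)

```text
time_s: 9.3
ee_pos: [0.519, -0.0508, 0.1736]
tcp_rot: [[0.081, 0.997, 0.004], [0.997, -0.081, -0.003], [-0.002, 0.004, -1.0]]
ft_force: [0.1, 2.5, 0.3]
grip_width: 0.0006
```

```bash
python3 down.py  1.1 1 .9 .8 .7 .6 .5 .4; python3 - <<'E'
from g import *
p,d=bot.read_camera('side')
cv2.imwrite('pics/d.png',cv2.resize(p[155:255,235:335,::-1],None,fx=6,fy=6,interpolation=2))
E
```

```text
t 9.3 F [0.1 2.5 0.3] at [  0.5 -15.4  73.6] move cm [ 0.08  1.54 -7.36] turn [0.003 0.004 0.001]
1.1 [-15.5  73.6] [-0.05 -0.    0.  ]
1.0 [-20.8  70.8] [-0.09 -0.53 -0.27]
0.9 [-25.8  67.6] [-0.13 -1.03 -0.6 ]
0.8 [-30.5  63.8] [-0.17 -1.5  -0.98]
0.7 [-34.8  59.6] [-0.2  -1.92 -1.4 ]
0.6 [-38.6  54.9] [-0.23 -2.31 -1.86]
0.5 [-42.  50.] [-0.26 -2.64 -2.36]
0.4 [-44.8  44.7] [-0.28 -2.92 -2.89]
```

View pics/d.png

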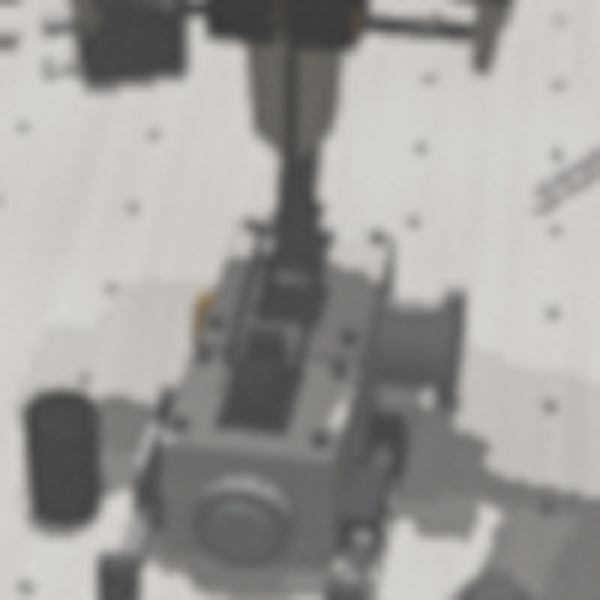

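The lever is at about 1.1 and the loop wires still run to the keeper. Only 2.5 N, so I continue.

>>> play_rows(
  moves=[
    {"tx":0,"ty":-0.3,"tz":-0.1,"wx":0,"wy":0,"wz":0,"hand":1},
    {"tx":-0.1,"ty":-0.5,"tz":-0.3,"wx":0,"wy":0,"wz":0,"hand":1},
    {"tx":-0.1,"ty":-0.8,"tz":-0.4,"wx":0,"wy":0,"wz":0,"hand":1},
    {"tx":-0.1,"ty":-1,"tz":-0.6,"wx":0,"wy":0,"wz":0,"hand":1},
    {"tx":-0.1,"ty":-1.3,"tz":-0.8,"wx":0,"wy":0,"wz":0,"hand":1},
    {"tx":-0.2,"ty":-1.5,"tz":-1,"wx":0,"wy":0,"wz":0,"hand":1},
    {"tx":-0.2,"ty":-1.7,"tz":-1.2,"wx":0,"wy":0,"wz":0,"hand":1},
    {"tx":-0.2,"ty":-1.9,"tz":-1.4,"wx":0,"wy":0,"wz":0,"hand":1},
  ],
)

```text
time_s: 10.15
ee_pos: [0.5174, -0.0698, 0.1598]
tcp_rot: [[0.081, 0.997, 0.005], [0.997, -0.081, -0.003], [-0.003, 0.005, -1.0]]
ft_force: [0.3, 2.6, 3.5]
grip_width: 0.0004
```

```bash
python3 down.py  .8 .7 .6 .5 .4 .3 .2 .1; python3 - <<'E'
from g import *
p,d=bot.read_camera('side')
cv2.imwrite('pics/e.png',cv2.resize(p[155:255,235:335,::-1],None,fx=6,fy=6,interpolation=2))
E
```

```text
t 10.15 F [0.3 2.6 3.5] at [  0.4 -34.5  59.8] move cm [ 0.24  3.45 -5.98] turn [0.003 0.005 0.   ]
0.8 [-30.5  63.8] [-0.01  0.4   0.4 ]
0.7 [-34.8  59.6] [-0.04 -0.02 -0.02]
0.6 [-38.6  54.9] [-0.07 -0.4  -0.48]
0.5 [-42.  50.] [-0.1  -0.74 -0.98]
0.4 [-44.8  44.7] [-0.12 -1.02 -1.51]
0.3 [-47.1  39.1] [-0.14 -1.25 -2.06]
0.2 [-48.8  33.4] [-0.15 -1.42 -2.64]
0.1 [-50.   27.5] [-0.16 -1.53 -3.23]
```

View pics/e.png

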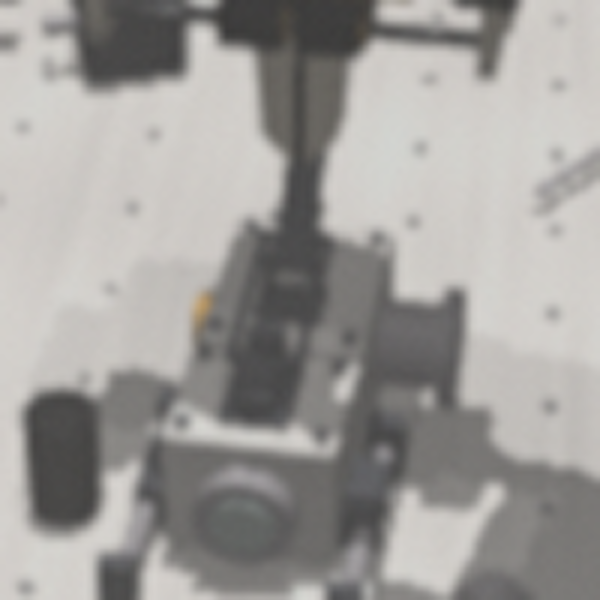

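The force is up to about 4 N and the gap line near crop px (340, 355) is narrowing, so the loop is pulling. Continuing.

>>> play_rows(
  moves=[
    {"tx":0,"ty":-0.2,"tz":-0.2,"wx":0,"wy":0,"wz":0,"hand":1},
    {"tx":-0.1,"ty":-0.4,"tz":-0.5,"wx":0,"wy":0,"wz":0,"hand":1},
    {"tx":-0.1,"ty":-0.6,"tz":-0.7,"wx":0,"wy":0,"wz":0,"hand":1},
    {"tx":-0.1,"ty":-0.7,"tz":-1,"wx":0,"wy":0,"wz":0,"hand":1},
    {"tx":-0.1,"ty":-0.9,"tz":-1.2,"wx":0,"wy":0,"wz":0,"hand":1},
    {"tx":-0.1,"ty":-1,"tz":-1.5,"wx":0,"wy":0,"wz":0,"hand":1},
    {"tx":-0.1,"ty":-1.1,"tz":-1.8,"wx":0,"wy":0,"wz":0,"hand":1},
    {"tx":-0.1,"ty":-1.2,"tz":-2,"wx":0,"wy":0,"wz":0,"hand":1},
  ],
)

```text
time_s: 11.0
ee_pos: [0.5161, -0.0817, 0.1393]
tcp_rot: [[0.081, 0.997, 0.004], [0.997, -0.081, -0.003], [-0.003, 0.004, -1.0]]
ft_force: [1.3, -0.8, 3.2]
grip_width: 0.0005
```

```bash
python3 down.py  .4 .3 .2 .15 .1 .05 0; python3 - <<'E'
from g import *
p,d=bot.read_camera('side')
cv2.imwrite('pics/f.png',cv2.resize(p[155:255,235:335,::-1],None,fx=6,fy=6,interpolation=2))
E
```

```text
t 11.0 F [ 1.3 -0.8  3.2] at [  0.  -46.5  39.3] move cm [ 0.37  4.64 -3.93] turn [0.003 0.004 0.   ]
0.4 [-44.8  44.7] [0.01 0.17 0.54]
0.3 [-47.1  39.1] [-0.01 -0.06 -0.02]
0.2 [-48.8  33.4] [-0.02 -0.23 -0.59]
0.15 [-49.5  30.4] [-0.03 -0.29 -0.89]
0.1 [-50.   27.5] [-0.03 -0.34 -1.18]
0.05 [-50.3  24.5] [-0.03 -0.38 -1.48]
0.0 [-50.5  21.5] [-0.03 -0.4  -1.78]
```

View pics/f.png

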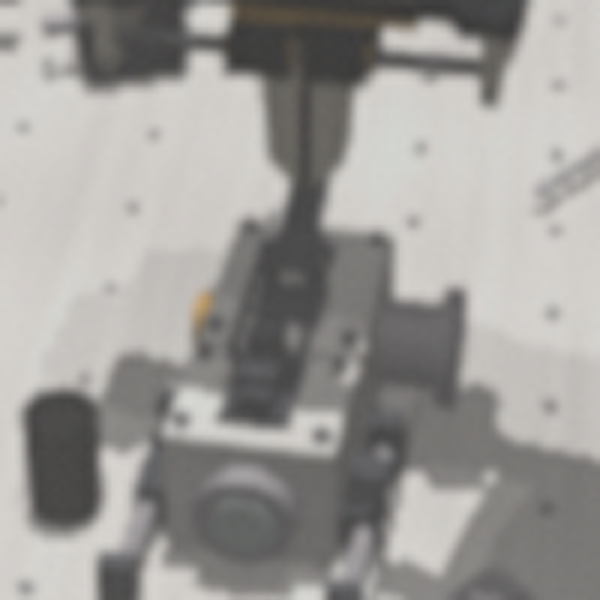

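The lever is at about 0.3, near dead centre. I'll go to about 0.12 and then feel for the rest screw.

>>> play_rows(
  moves=[
    {"tx":0,"ty":-0.1,"tz":-0.2,"wx":0,"wy":0,"wz":0,"hand":1},
    {"tx":0,"ty":-0.1,"tz":-0.4,"wx":0,"wy":0,"wz":0,"hand":1},
    {"tx":0,"ty":-0.2,"tz":-0.6,"wx":0,"wy":0,"wz":0,"hand":1},
    {"tx":0,"ty":-0.2,"tz":-0.7,"wx":0,"wy":0,"wz":0,"hand":1},
    {"tx":0,"ty":-0.2,"tz":-0.8,"wx":0,"wy":0,"wz":0,"hand":1},
    {"tx":0,"ty":-0.2,"tz":-0.9,"wx":0,"wy":0,"wz":0,"hand":1},
    {"tx":0,"ty":-0.2,"tz":-1,"wx":0,"wy":0,"wz":0,"hand":1},
    {"tx":0,"ty":-0.2,"tz":-1,"wx":0,"wy":0,"wz":0,"hand":1},
  ],
)

```text
time_s: 11.85
ee_pos: [0.5162, -0.0834, 0.1296]
tcp_rot: [[0.081, 0.997, 0.004], [0.997, -0.081, -0.003], [-0.002, 0.005, -1.0]]
ft_force: [-0.6, -0.0, 1.1]
grip_width: 0.0008
```

```bash
python3 down.py  .15 .1 .05 0 -.05
```

```text
t 11.85 F [-0.6 -0.   1.1] at [  0.3 -48.1  29.6] move cm [ 0.36  4.8  -2.96] turn [0.003 0.004 0.   ]
0.15 [-49.5  30.4] [-0.04 -0.13  0.09]
0.1 [-50.   27.5] [-0.04 -0.18 -0.21]
0.05 [-50.3  24.5] [-0.04 -0.22 -0.51]
0.0 [-50.5  21.5] [-0.05 -0.24 -0.81]
-0.05 [-50.5  18.5] [-0.05 -0.24 -1.11]
```

>>> play_rows(
  moves=[
    {"tx":0,"ty":0,"tz":-0.03,"wx":0,"wy":0,"wz":0,"hand":1},
    {"tx":0,"ty":0,"tz":-0.06,"wx":0,"wy":0,"wz":0,"hand":1},
    {"tx":0,"ty":0,"tz":-0.09,"wx":0,"wy":0,"wz":0,"hand":1},
    {"tx":0,"ty":0,"tz":-0.12,"wx":0,"wy":0,"wz":0,"hand":1},
    {"tx":0,"ty":0,"tz":-0.15,"wx":0,"wy":0,"wz":0,"hand":1},
    {"tx":0,"ty":0,"tz":-0.18,"wx":0,"wy":0,"wz":0,"hand":1},
    {"tx":0,"ty":0,"tz":-0.2,"wx":0,"wy":0,"wz":0,"hand":1},
    {"tx":0,"ty":0,"tz":-0.2,"wx":0,"wy":0,"wz":0,"hand":1},
  ],
)

```text
time_s: 12.65
ee_pos: [0.5163, -0.0834, 0.1277]
tcp_rot: [[0.081, 0.997, 0.005], [0.997, -0.081, -0.003], [-0.002, 0.005, -1.0]]
ft_force: [-0.0, -0.8, 2.2]
grip_width: 0.0003
```

>>> play_rows(
  moves=[
    {"tx":0,"ty":0,"tz":-0.03,"wx":0,"wy":0,"wz":0,"hand":1},
    {"tx":0,"ty":0,"tz":-0.05,"wx":0,"wy":0,"wz":0,"hand":1},
    {"tx":0,"ty":0,"tz":-0.07,"wx":0,"wy":0,"wz":0,"hand":1},
    {"tx":0,"ty":0,"tz":-0.1,"wx":0,"wy":0,"wz":0,"hand":1},
    {"tx":0,"ty":0,"tz":-0.12,"wx":0,"wy":0,"wz":0,"hand":1},
    {"tx":0,"ty":0,"tz":-0.15,"wx":0,"wy":0,"wz":0,"hand":1},
    {"tx":0,"ty":0,"tz":-0.15,"wx":0,"wy":0,"wz":0,"hand":1},
    {"tx":0,"ty":0,"tz":-0.15,"wx":0,"wy":0,"wz":0,"hand":1},
  ],
)

```text
time_s: 13.45
ee_pos: [0.5163, -0.0834, 0.1262]
tcp_rot: [[0.081, 0.997, 0.005], [0.997, -0.081, -0.003], [-0.002, 0.005, -1.0]]
ft_force: [-0.5, 0.1, 0.6]
grip_width: 0.0001
```

>>> play_rows(
  moves=[
    {"tx":0,"ty":0,"tz":-0.03,"wx":0,"wy":0,"wz":0,"hand":1},
    {"tx":0,"ty":0,"tz":-0.05,"wx":0,"wy":0,"wz":0,"hand":1},
    {"tx":0,"ty":0,"tz":-0.07,"wx":0,"wy":0,"wz":0,"hand":1},
    {"tx":0,"ty":0,"tz":-0.1,"wx":0,"wy":0,"wz":0,"hand":1},
    {"tx":0,"ty":0,"tz":-0.12,"wx":0,"wy":0,"wz":0,"hand":1},
    {"tx":0,"ty":0,"tz":-0.15,"wx":0,"wy":0,"wz":0,"hand":1},
    {"tx":0,"ty":0,"tz":-0.15,"wx":0,"wy":0,"wz":0,"hand":1},
    {"tx":0,"ty":0,"tz":-0.15,"wx":0,"wy":0,"wz":0,"hand":1},
  ],
)

```text
time_s: 14.25
ee_pos: [0.5163, -0.0834, 0.1248]
tcp_rot: [[0.081, 0.997, 0.005], [0.997, -0.081, -0.003], [-0.002, 0.005, -1.0]]
ft_force: [-0.4, -0.5, 3.6]
grip_width: -0.0
```

>>> play_rows(
  moves=[
    {"tx":0,"ty":0,"tz":-0.02,"wx":0,"wy":0,"wz":0,"hand":1},
    {"tx":0,"ty":0,"tz":-0.03,"wx":0,"wy":0,"wz":0,"hand":1},
    {"tx":0,"ty":0,"tz":-0.05,"wx":0,"wy":0,"wz":0,"hand":1},
    {"tx":0,"ty":0,"tz":-0.06,"wx":0,"wy":0,"wz":0,"hand":1},
    {"tx":0,"ty":0,"tz":-0.08,"wx":0,"wy":0,"wz":0,"hand":1},
    {"tx":0,"ty":0,"tz":-0.1,"wx":0,"wy":0,"wz":0,"hand":1},
    {"tx":0,"ty":0,"tz":-0.1,"wx":0,"wy":0,"wz":0,"hand":1},
    {"tx":0,"ty":0,"tz":-0.1,"wx":0,"wy":0,"wz":0,"hand":1},
  ],
)

```text
time_s: 15.05
ee_pos: [0.5164, -0.0835, 0.1245]
tcp_rot: [[0.081, 0.997, 0.005], [0.997, -0.081, -0.003], [-0.003, 0.006, -1.0]]
ft_force: [-2.7, -0.6, 9.1]
grip_width: 0.0006
```

```bash
python3 - <<'E'
from g import *
s=bot.get_state();print(s['ft_force'])
p,d=bot.read_camera('side');s=bot.get_state();print(s['ft_force'])
cv2.imwrite('pics/i.png',cv2.resize(p[155:255,235:335,::-1],None,fx=6,fy=6,interpolation=2))
E
```

```text
[-2.66415421 -0.64197735  9.10242402]
[-2.61625533 -0.55560241  9.42816111]
```

View pics/i.png

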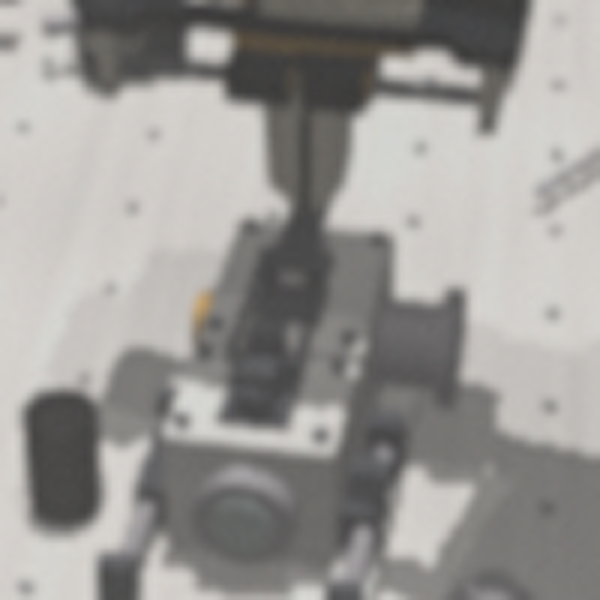

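The force has jumped to 9 N and the tool moved only 0.3 of the 1 mm commanded. That is the rest screw, at a lever angle of about 0.05. A slight firm-up follows.

>>> play_rows(
  moves=[
    {"tx":0,"ty":0,"tz":-0.02,"wx":0,"wy":0,"wz":0,"hand":1},
    {"tx":0,"ty":0,"tz":-0.03,"wx":0,"wy":0,"wz":0,"hand":1},
    {"tx":0,"ty":0,"tz":-0.04,"wx":0,"wy":0,"wz":0,"hand":1},
    {"tx":0,"ty":0,"tz":-0.05,"wx":0,"wy":0,"wz":0,"hand":1},
    {"tx":0,"ty":0,"tz":-0.06,"wx":0,"wy":0,"wz":0,"hand":1},
    {"tx":0,"ty":0,"tz":-0.06,"wx":0,"wy":0,"wz":0,"hand":1},
    {"tx":0,"ty":0,"tz":-0.06,"wx":0,"wy":0,"wz":0,"hand":1},
    {"tx":0,"ty":0,"tz":-0.06,"wx":0,"wy":0,"wz":0,"hand":1},
  ],
)

```text
time_s: 15.9
ee_pos: [0.5164, -0.0835, 0.1244]
tcp_rot: [[0.08, 0.997, 0.006], [0.997, -0.08, -0.003], [-0.003, 0.006, -1.0]]
ft_force: [-3.9, -0.5, 13.7]
grip_width: 0.0004
```

It bears at 14 N with no further travel, so I back off.

>>> play_rows(
  moves=[
    {"tx":0,"ty":0,"tz":0.3,"wx":0,"wy":0,"wz":0,"hand":1},
    {"tx":0,"ty":0,"tz":1,"wx":0,"wy":0,"wz":0,"hand":1},
    {"tx":0,"ty":0,"tz":3,"wx":0,"wy":0,"wz":0,"hand":1},
    {"tx":0,"ty":-3,"tz":6,"wx":0,"wy":0,"wz":0,"hand":1},
    {"tx":0,"ty":-7,"tz":9,"wx":0,"wy":0,"wz":0,"hand":1},
    {"tx":-2,"ty":-11,"tz":12,"wx":0,"wy":0,"wz":0,"hand":1},
    {"tx":-4,"ty":-15,"tz":14,"wx":0,"wy":0,"wz":0,"hand":1},
    {"tx":-8,"ty":-20,"tz":14,"wx":0,"wy":0,"wz":0,"hand":1},
  ],
)

```text
time_s: 16.7
ee_pos: [0.4473, -0.2725, 0.2659]
tcp_rot: [[0.079, 0.997, 0.01], [0.997, -0.079, -0.006], [-0.005, 0.01, -1.0]]
ft_force: [-0.4, -2.0, 0.6]
grip_width: 0.0005
```

```bash
python3 lk.py j; python3 - <<'E'
from g import *
for c in('side','top'):
    p,d=bot.read_camera(c);P,uv=cloud(c,d);R=(P-w(0,0))@np.c_[ax,ay,az]*1e3
    q=(abs(R[:,2]+20)<3)&(R[:,0]>-33)&(R[:,0]<33)&(abs(R[:,0])>19)
    h,e=np.histogram(R[q,1],np.arange(20,52,2));print(c,list(zip(e,h)), 'ends',np.percentile(R[q&(R[:,1]<120)][:,1],[.5,99.5]))
    l=(abs(R[:,0])<7)&(R[:,1]<-25)&(R[:,1]>-72)&(R[:,2]>-4);print('lever top',np.polyfit(R[l,1],R[l,2],1) if l.sum()>5 else l.sum(), l.sum())
print(bot.get_state()['ft_force'])
z=cv2.imread('pics/jside.png');cv2.imwrite('pics/js.png',z)
E
```

```text
side
-2 142 x -16.9 17.6 y [-55.  -0.  32.  64.  85.]
6 129 x -12.9 12.0 y [-76. -55. -30.   2.  82.]
top
-2 168 x -16.8 17.5 y [-65.   2.  38.  64.  83.]
6 224 x -12.6 15.9 y [-73. -51. -30.  -5.  80.]
14 5 x -7.5 6.5 y [-72. -72.  56.  58.  61.]
side [(np.int64(20), np.int64(7)), (np.int64(22), np.int64(3)), (np.int64(24), np.int64(5)), (np.int64(26), np.int64(6)), (np.int64(28), np.int64(5)), (np.int64(30), np.int64(1)), (np.int64(32), np.int64(0)), (np.int64(34), np.int64(0)), (np.int64(36), np.int64(3)), (np.int64(38), np.int64(3)), (np.int64(40), np.int64(2)), (np.int64(42), np.int64(8)), (np.int64(44), np.int64(4)), (np.int64(46), np.int64(6)), (np.int64(48), np.int64(6))] ends [-1739.55406635   100.66658574]
lever top [-0.05998162  1.7293384 ] 53
top [(np.int64(20), np.int64(8)), (np.int64(22), np.int64(7)), (np.int64(24), np.int64(3)), (np.int64(26), np.int64(7)), (np.int64(28), np.int64(8)), (np.int64(30), np.int64(3)), (np.int64(32), np.int64(0)), (np.int64(34), np.int64(0)), (np.int64(36), np.int64(9)), (np.int64(38), np.int64(4)), (np.int64(40), np.int64(5)), (np.int64(42), np.int64(2)), (np.int64(44), np.int64(6)), (np.int64(46), np.int64(3)), (np.int64(48), np.int64(5))] ends [-62.82271035 100.51009992]
lever top [-0.08999638  1.02838953] 94
[0.47186049 0.27796856 0.03766305]
```

View pics/j.png

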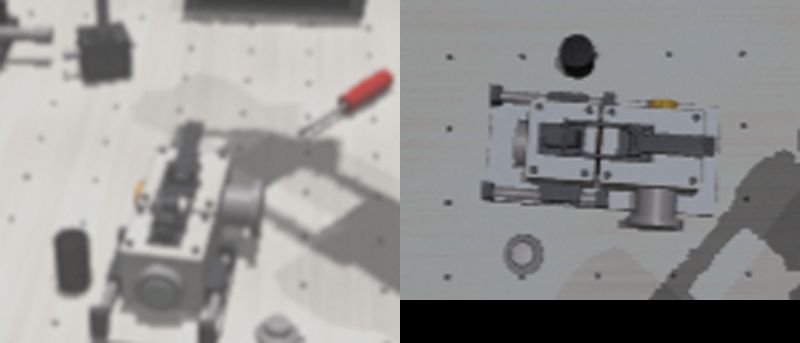

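View pics/js.png

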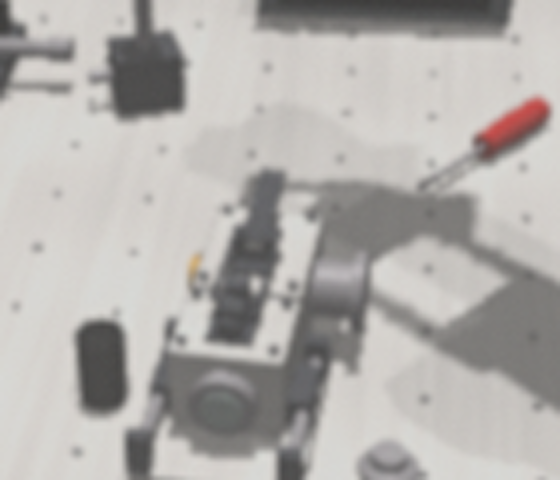

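```bash
python3 - <<'E'
from g import *
def an(c,d):
    P,uv=cloud(c,d);R=(P-w(0,0))@np.c_[ax,ay,az]*1e3
    q=(abs(R[:,2]+20)<4)&(abs(R[:,0])<34)&(R[:,1]<115)&(R[:,1]>-80)
    s=q&(R[:,1]>33)&(abs(R[:,0])>18);f=q&(R[:,1]<34)&(abs(R[:,0])>18)
    k=(abs(R[:,0])<7)&(R[:,2]>2)&(R[:,1]>48)&(R[:,1]<75)
    print(c,'fixed end',np.sort(R[f,1])[-6:].round(1),'slide start',np.sort(R[s,1])[:6].round(1),'slide end',np.sort(R[s,1])[-8:].round(1),'mean',R[s,1].mean().round(2),'keeper top mean',R[k,1].mean().round(2),np.percentile(R[k,1],[5,95]).round(1))
for c in('top','side'):
    an(c,np.load(f'{c}0.npz')['d']); p,d=bot.read_camera(c);an(c,d);np.savez(f'{c}9.npz',p=p,d=d)
    # image shift of slider front, via phase correlation of patch
    a=np.load(f'{c}0.npz')['p']
a=cv2.imread('pics/top0.png')[180:250,230:330];b=cv2.cvtColor(np.load('top9.npz')['p'],cv2.COLOR_RGB2BGR)[180:250,230:330]
cv2.imwrite('pics/k.png',np.vstack([cv2.resize(x,None,fx=4.2,fy=4.2,interpolation=2) for x in(a,b)]))
E
```

```text
top fixed end [29.6 29.8 30.6 30.7 31.  31.1] slide start [40.1 40.2 40.6 40.7 41.5 41.5] slide end [104.1 104.5 105.1 105.3 105.4 105.6 105.8 105.9] mean 73.35 keeper top mean 63.08 [58.3 68.7]
top fixed end [29.4 29.6 29.7 30.5 30.7 31.1] slide start [36.  36.  36.2 36.4 36.5 36.8] slide end [ 99.1  99.8  99.9 100.1 100.3 100.7 100.9 101.1] mean 68.85 keeper top mean 60.7 [53.4 72.4]
side fixed end [30.5 30.7 30.9 31.4 31.7 33.8] slide start [33.8 40.2 42.2 42.2 43.7 43.7] slide end [104.7 105.2 105.3 105.5 106.2 106.3 106.4 106.7] mean 75.8 keeper top mean 63.91 [59.1 69.4]
side fixed end [29.3 29.9 30.2 30.4 30.5 33.6] slide start [33.6 34.  36.8 38.3 40.  40.1] slide end [ 99.   99.4  99.9 100.2 101.7 101.9 102.7 103.3] mean 70.91 keeper top mean 58.33 [53.1 63.4]
```

View pics/k.png

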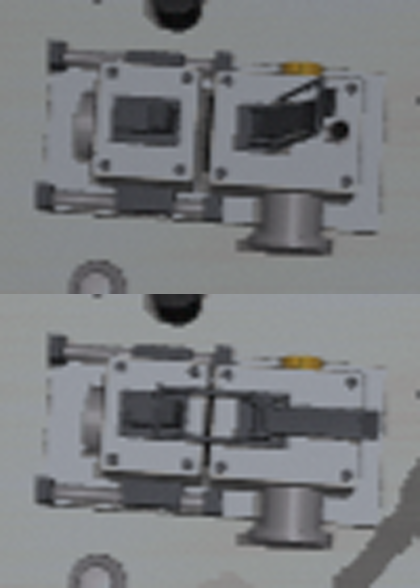

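```bash
python3 - <<'E'
from g import *
for c in('top','side'):
    a=np.load(f'{c}0.npz')['p'];b=np.load(f'{c}9.npz')['p']
    ga,gb=[cv2.cvtColor(x,cv2.COLOR_RGB2GRAY) for x in(a,b)]
    def pt(p,q,x): return proj(c,[w(p,q,x)])[0]
    for nm,cs in(('slide-x side',[(45,-20,-36),(104,-20,-20)]),('slide+x side',[(45,-20,20),(104,-20,36)]),('slide end strip',[(90,-20,-36),(110,-20,36)]),('fixed',[(-60,-20,20),(20,-20,36)])):
        q=np.array([pt(p,z,x) for (p,z,_) in cs for x in(cs[0][2],cs[1][2])]);u0,v0=np.floor(q.min(0)-3).astype(int);u1,v1=np.ceil(q.max(0)+3).astype(int)
        T=ga[v0:v1,u0:u1].astype(np.float32);m=6;S=gb[v0-m:v1+m,u0-m:u1+m].astype(np.float32)
        up=4;R=cv2.matchTemplate(cv2.resize(S,None,fx=up,fy=up,interpolation=2),cv2.resize(T,None,fx=up,fy=up,interpolation=2),cv2.TM_CCOEFF_NORMED)
        _,mx,_,loc=cv2.minMaxLoc(R);s=np.array(loc)/up-m
        J=pt(75,-20,0)-pt(74,-20,0);print(c,nm,s,round(mx,3),'mm',round(float(s@J/(J@J)),2),'px/mm',np.hypot(*J).round(2))
E
```

```text
top slide-x side [1.75 0.  ] 0.942 mm -4.7 px/mm 0.37
top slide+x side [1.75 0.  ] 0.851 mm -4.7 px/mm 0.37
top slide end strip [1.75 0.  ] 0.971 mm -4.7 px/mm 0.37
top fixed [0. 0.] 0.47 mm 0.0 px/mm 0.37
side slide-x side [ 0.5 -1. ] 0.971 mm -4.38 px/mm 0.25
side slide+x side [ 0. -1.] 0.947 mm -3.78 px/mm 0.25
side slide end strip [ 0.25 -1.25] 0.991 mm -5.03 px/mm 0.25
side fixed [-0.25 -0.25] 0.831 mm -0.65 px/mm 0.25
```

```bash
python3 - <<'E'
from bench import bot
print(bot.sign_off(), bot.get_state()['time_s'])
E
```

```text
the job is handed in; nothing more can be done
the job is handed in; nothing more can be done
```

The sample cell is latched and the job is handed in. It took about 17 s of the 72 s allowed.

**What I did:**
- I raised the lever with the closed fingertips to about 1.85 rad. The loop then dropped by its own weight, and its end bar landed behind the keeper's lip.
- From the keeper side I pushed the lever back down past dead centre. The force jumped to 9 N at a lever angle of about 0.05 rad, which was the rest screw.
- I firmed it up to about 14 N with no further travel, then lifted off and withdrew the arm.

**What the last checks showed:**
- **Lever:** it stayed flat after release. Depth images give 0.06 rad (side camera) and 0.09 rad (top camera), within the 0 to 0.10 latched range.
- **Halves:** matching the pictures before and after puts the sliding half about 4.7–5 mm closer. That leaves the carriage at roughly 1.0–1.3 mm, inside the 1.5 mm limit. The readings spread from 3.8 to 5.4 mm, and the lowest would put it at about 2.2 mm. One matching step is 0.7–1 mm, so the cameras alone do not settle the margin.
- **Bystanders:** I only looked at those near the cell. The blank, lens tube, driver and magnet base appeared unmoved, and the highest force reading was about 14 N.
- **Release:** the tool is clear of the cell and the force reads zero apart from noise.

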